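# Stand the fallen samples on the viewing plate and set the viewing lamp

## Task

The sample bottles for the clarity check have been knocked over: stand every one of them upright on the white viewing plate, with its whole foot on the plate, and turn the lamp's slim aperture ring until its lug is lined up with the index rib, without touching the fixed rings of the barrel above and below it. Only when all that is done, switch the lamp on by tipping its toggle all the way over; in the end the bottles must still stand on the plate and the ring at its mark. Leave the flask, the beaker and the reagent jar where they are.

Things in the scene. Friction and masses are not known exactly. Their poses are not given: they have to be found in the camera images.
- bottle1: square brown sample bottle, round white cap (stays on), 108 mm long, 0.1 to 0.23 kg; 3 or 4 alike are there, an absent one reads None. Origin: middle of its body, 46 x 46 x 80 mm. x axis: along the bottle towards the cap (32 mm wide, 45 to 68 mm from the origin). Lies on a flat side at the start (origin 23 mm up); upright on the plate x points up, origin 46 mm above the bench.
- bottle2: square brown sample bottle, round white cap (stays on), 108 mm long, 0.1 to 0.23 kg; 3 or 4 alike are there, an absent one reads None. Origin: middle of its body, 46 x 46 x 80 mm. x axis: along the bottle towards the cap (32 mm wide, 45 to 68 mm from the origin). Lies on a flat side at the start (origin 23 mm up); upright on the plate x points up, origin 46 mm above the bench.
- bottle3: square brown sample bottle, round white cap (stays on), 108 mm long, 0.1 to 0.23 kg; 3 or 4 alike are there, an absent one reads None. Origin: middle of its body, 46 x 46 x 80 mm. x axis: along the bottle towards the cap (32 mm wide, 45 to 68 mm from the origin). Lies on a flat side at the start (origin 23 mm up); upright on the plate x points up, origin 46 mm above the bench.
- bottle4: square brown sample bottle, round white cap (stays on), 108 mm long, 0.1 to 0.23 kg; 3 or 4 alike are there, an absent one reads None. Origin: middle of its body, 46 x 46 x 80 mm. x axis: along the bottle towards the cap (32 mm wide, 45 to 68 mm from the origin). Lies on a flat side at the start (origin 23 mm up); upright on the plate x points up, origin 46 mm above the bench.
- bottle1_foot (a point): the centre of the flat underside (foot) of bottle1, 40 mm from its origin along -x of the bottle
- bottle2_foot (a point): the centre of the flat underside (foot) of bottle2, 40 mm from its origin along -x of the bottle
- bottle3_foot (a point): the centre of the flat underside (foot) of bottle3, 40 mm from its origin along -x of the bottle
- bottle4_foot (a point): the centre of the flat underside (foot) of bottle4, 40 mm from its origin along -x of the bottle
- plate: a flat white viewing plate fixed on the bench, 160 mm along its x, 360 mm along its y, 6 mm thick, no rim; origin at the centre of its underside, z up
- lamp: the fixed viewing lamp: a grey base 110 mm (x) x 220 mm (y) x 20 mm high, origin at the centre of its underside, z up. On it, at y +55 mm, stands a dark upright barrel about 112 mm tall in all; at y -60 mm is the lamp switch
- ring_centre (a point): the centre of the aperture ring, on the barrel's axis at the ring's mid height; its axes are the lamp's (x towards the index rib)
- aperture_ring (a joint): slim knurled aluminium ring, 62 mm wide, 70.5 to 82.5 mm above the bench, 5 mm proud of the fixed rings. One lug, 8 mm wide, reaches 44 mm from the axis. Value: lug's angle from the index rib, counterclockwise from above; 0 = lug under the rib. Starts at 0.8 to 2.1: turn clockwise. Range -0.6 to 2.3, light friction (0.06 N m), stays where left
- lug_tip (a point): the outer end of the lug of the aperture ring, 44 mm from the barrel's axis, at the ring's mid height
- lamp_switch (a joint): angle of the lamp's toggle switch: 0 = off (leaning to the lamp's -x), 1.0 rad = on (leaning to the lamp's +x); it stays where it is left and takes about 1.5 N at the ball to move
- lamp_switch_tip (a point): the centre of the black ball (26 mm across) at the end of the 50 mm toggle lever, about 86 mm above the bench; its pivot is 42 mm above the bench, midway between off and on. The block under the lever is 70 mm (x) x 50 mm (y), its top 45 mm above the bench
- flask: a conical glass flask, 84 mm wide, 120 mm tall, standing beyond the lamp; not part of the job. Origin at the centre of its underside
- beaker: a glass beaker, 72 mm wide, 90 mm tall, standing beyond the lamp; not part of the job. Origin at the centre of its underside
- jar: a heavy white screw-top reagent jar (0.6 kg), 80 mm wide, 100 mm tall, to the left of the plate; not part of the job. Origin at the centre of its underside
- barrel: fixed vertical barrel of the lamp; origin on its axis, 20 mm above the bench. Heights above the bench: stem (40 mm wide) to 56 mm, lower fixed ring (52 mm wide) to 69, aperture ring (not part of this body), upper fixed ring (52 mm wide) 84 to 104, white dome to 112. An aluminium index rib, 6 mm wide, runs up the +x side of the upper ring, out to 29.5 mm from the axis
Things that resemble listed ones, but are neither listed nor needed, are in the scene too. Several things have the shape of the lamp; the one meant has the colours described above.

How it is judged:
On the way, in this order (a step that is already met when the one before it is completed fails the run):
1. every bottle stands upright on the plate and the ring's lug is at the index rib (angle between each of bottle1, bottle2, bottle3, bottle4's own x axis and vertical below 0.12 rad and x of bottle1_foot in the frame of plate between -0.06 and 0.06 m and y of bottle1_foot in the frame of plate between -0.16 and 0.16 m and z of bottle1_foot in the frame of plate between 0.001 and 0.012 m and x of bottle2_foot in the frame of plate between -0.06 and 0.06 m and y of bottle2_foot in the frame of plate between -0.16 and 0.16 m and z of bottle2_foot in the frame of plate between 0.001 and 0.012 m and x of bottle3_foot in the frame of plate between -0.06 and 0.06 m and y of bottle3_foot in the frame of plate between -0.16 and 0.16 m and z of bottle3_foot in the frame of plate between 0.001 and 0.012 m and x of bottle4_foot in the frame of plate between -0.06 and 0.06 m and y of bottle4_foot in the frame of plate between -0.16 and 0.16 m and z of bottle4_foot in the frame of plate between 0.001 and 0.012 m and value of joint aperture_ring between -0.1 and 0.1 rad), for 0.2 s.
2. the lamp is switched on (value of joint lamp_switch above 0.8 rad), for 0.2 s.
At the end, for the whole second after the job is handed in: Every bottle present stands upright (within 0.12 rad), at rest, its foot down on the plate with its centre within 60 mm of the plate's middle along x and 160 mm along y; the ring's lug is within 0.1 rad of the index rib; the lamp switch is at more than 0.8 rad (on) (all of step 1 and value of joint lamp_switch above 0.8 rad and linear speed of each of bottle1, bottle2, bottle3, bottle4 below 0.03 m/s); the robot touches nothing.
It fails at once if the gripper or arm presses on the lamp's barrel with its fixed rings (more than 1.5 N) (contact force between any of the fingers, the arm and barrel above 1.5 N).
It fails at once if the flask, the beaker or the reagent jar is moved more than 30 mm or tipped over (distance of any of flask, beaker, jar from where it was at the start of the episode above 0.03 m or angle between any of flask, beaker, jar's own z axis and vertical above 0.5 rad).
Of bottle1, bottle2, bottle3, bottle4 only 3 to 4 are there at a start; the rules pass over those that are not, and their reading is None.
At some moment in a run one of bottle1, bottle2, bottle3, bottle4 may be knocked a few centimetres aside while the robot is not near it.
Once in a run the grip may slacken for a moment while it holds something.
It also fails if it takes over 210 s, if anything falls off the work surface, if the arm or the gripper's body presses on something with over 40 N, if the wrist force passes 120 N, or if a joint passes its speed limit or range.

## Robot

A 7-joint arm with a two-finger parallel gripper is mounted at the origin on the work surface. World frame = base frame: x ahead of the robot, y to its left, z up, the work surface at z = 0. Lengths are in m, angles in rad, forces in N, time in s.
With the tool pointing down it reaches from about 0.35 to 0.9 m from the base axis. Payload 7.2 kg.
Tool frame: the origin (TCP) lies on the mounting face of the last link; the fingertips stand 182 mm ahead of it and the grasp point (between the pads) lies 163 mm ahead of it; x points along the fingers, z is the direction in which the jaws open and shut, and the axes are right-handed (so a half turn about x gives the same grasp; the last joint's range is limited). The gripper opens to 88 mm and grips with 3 to 60 N. Pads are 20 mm wide; open, the fingers measure 115 mm over their backs; the gripper's body (75 mm by 178 mm) begins 61 mm behind the grasp point.
Start: joints at [-1.216, 0.411, -0.013, 1.596, 0.006, 1.134, -0.082], TCP at [0.256, 0.57, 0.405] pointing down, gripper open.
Joint ranges: [-2.95, 2.95], [-0.29, 1.99], [-1.47, 1.44], [0.14, 2.54], [-1.03, 4.17], [0.13, 1.85], [-2.86, 2.86]. Speed limits (rad/s): [2.39, 2.39, 3.01, 3.01, 3.14, 3.14, 3.14].

## Interface

Orientations are given as a rotation vector (axis times angle).
In Python, from rig import env gives the robot as it stands. The module is installed in compiled form; this text tells all that it offers.
- The arm moves only by the tool play_rows, never from a script. Its arguments are lists of equal length, an entry for each row: "slide": the shift along the tool's x, y, z in m, a list of three; "twist": the turn, a rotation vector about the tool's x, y, z in rad, a list of three; "grip": the finger opening in m, from 0 to 0.0878. A call has 1 to 12 rows; each row is the pose to reach, as a shift and turn from the pose measured when the call began, along the tool's axes at that moment; what a row does not reach only later rows make up. A row lasts 1/8 s, in which the tool goes at most 62.5 mm and 10.7 degrees, less where a joint would pass 70% of its speed; a pose out of reach is approached as far as the arm can. A call with a gripper value outside its range is refused whole. The fingers move at their own pace and stop on an object; "squeeze" is the grip in N (left out, the last holds). Time passes only in rows, so rows that repeat a pose let the fingers close. It gives the time, the measured TCP pose, the force and the opening at its end, in the units of the state.
- env.observe(): the state, without advancing time (a new reading comes with each control period).
- env.snapshot(name): name is "scene" or "top"; returns the picture (384x512x3 uint8, red, green, blue); there is no depth.
- env.camera_model(name): a dict with "mtx" (3x3 intrinsics, pixels), "world_to_cam" (4x4, takes a point from world to camera coordinates). Camera axes: x right, y up, looking along -z (the intrinsics and any distortion apply to the point x, -y, -z); pixel columns grow to the right and rows downward; lengths in m; the calibration is good to about 2 mm. A picture is of the moment at which its call begins. camera_model takes no time and is no camera call.
- env.hand_in(): hands the job in, once; it reports no verdict.
The state is a dict: "clock": time; "q": joint angles; "qvel": joint speeds; "effort": joint torques, N m; "tcp_pos": TCP position; "tool_rot": TCP orientation; "wrist_force": force on the tool from outside, world axes, zero at the start; "torque": the same for the moment, N m; "width": finger opening in m.
Only numpy, scipy, OpenCV 4.12 (cv2) and the standard library are available. Lean on these libraries where they do the work, as an engineer would, in place of code of your own. Each camera call takes 0.05 s, during which the arm holds its last target. There are 200 camera calls.

## Working session

There is one attempt and no reset: what is moved stays moved. The work goes in short steps, Python scripts to look and compute and a tool call to move; the robot and the scene stay as the last step left them, time stands still between calls to the robot, and variables do not carry over. Pictures are saved under pics/ and viewed, about 12 in all and at most 16, crops included, and the job is handed in when it is done.

Besides the shell and the picture viewer there is one more tool, called after "Call:" in YAML: its name, and indented under it one key for each argument. play_rows: Moves the arm, as the interface text tells. Its arguments: {"type":"object","properties":{"slide":{"type":"array","items":{"type":"array","items":{"type":"number"}}},"twist":{"type":"array","items":{"type":"array","items":{"type":"number"}}},"grip":{"type":"array","items":{"type":"number"}},"squeeze":{"type":"number"}},"required":["slide","twist","grip"]}

```bash
mkdir -p pics
cat > h.py <<'E'
import numpy as np, cv2
from rig import env
from scipy.spatial.transform import Rotation as R
def snap(n,f,crop=None,sc=1):
    im=env.snapshot(n); np.save('pics/'+f+'.npy',im)
    o=im if crop is None else im[crop[1]:crop[3],crop[0]:crop[2]]
    cv2.imwrite('pics/'+f+'.png',cv2.resize(o,None,fx=sc,fy=sc,interpolation=cv2.INTER_CUBIC)[:,:,::-1]); return im
def ray(n,uv):
    c=env.camera_model(n);K=np.array(c['mtx']);T=np.array(c['world_to_cam'])
    d=np.linalg.solve(K,[uv[0],uv[1],1.]);d=d*[1,-1,-1]
    return -T[:3,:3].T@T[:3,3], T[:3,:3].T@d
def onz(n,uv,z):
    o,d=ray(n,uv); return o+d*(z-o[2])/d[2]
def proj(n,p):
    c=env.camera_model(n);K=np.array(c['mtx']);T=np.array(c['world_to_cam'])
    q=T[:3,:3]@np.asarray(p,float)+T[:3,3]; q=K@(q*[1,-1,-1]); return q[:2]/q[2]
E
python3 - <<'E'
from h import *
print(env.observe())
for n in('scene','top'):
    snap(n,n+'0',sc=1.5); c=env.camera_model(n); print(c, ray(n,(256,192)))
E
```

```text
{'clock': 0.0, 'q': array([-1.21622622,  0.41189099, -0.01272467,  1.59701922,  0.00558564,
        1.13428562, -0.08221534]), 'qvel': array([ 1.32692224e-03, -1.95651101e-03, -9.71656765e-04,  2.90468032e-03,
       -1.07917955e-03,  1.61347162e-03,  8.77317303e-05]), 'effort': array([-4.72678494e-04, -5.87961531e+01,  6.41642902e-01, -2.91091740e+01,
       -5.37451124e-02,  1.80715858e-02,  1.41219789e-04]), 'tcp_pos': array([0.25635646, 0.56977913, 0.40382449]), 'tool_rot': array([-0.89333721,  1.38133265,  0.89181205]), 'wrist_force': array([-0.00174517, -0.22022061, -0.53381923]), 'torque': array([-0.04532123, -0.00408167,  0.02216718]), 'width': 0.08804948353287773}
{'mtx': array([[393.62721282,   0.        , 249.42979097],
       [  0.        , 393.62721282, 193.3820917 ],
       [  0.        ,   0.        ,   1.        ]]), 'world_to_cam': array([[ 0.47678259,  0.87881523,  0.01903036, -0.24313166],
       [-0.53621515,  0.27362097,  0.79850165,  0.25719674],
       [ 0.6965283 , -0.39091606,  0.60169175, -1.87588116],
       [ 0.        ,  0.        ,  0.        ,  1.        ]])} (array([ 1.56043804, -0.59001868,  0.92795709]), array([-0.69045285,  0.40654549, -0.59857043]))
{'mtx': array([[498.77862559,   0.        , 259.39807968],
       [  0.        , 498.77862559, 194.68802294],
       [  0.        ,   0.        ,   1.        ]]), 'world_to_cam': array([[-0.02563234, -0.99966424, -0.0037937 , -0.04031398],
       [ 0.99676528, -0.0258468 ,  0.07609815, -0.62042616],
       [-0.07617066, -0.00183085,  0.99709311, -1.79350126],
       [ 0.        ,  0.        ,  0.        ,  1.        ]])} (array([ 0.48077374, -0.05962011,  1.83534811]), array([ 0.08171706,  0.00850207, -0.99665716]))
```

View pics/scene0.png

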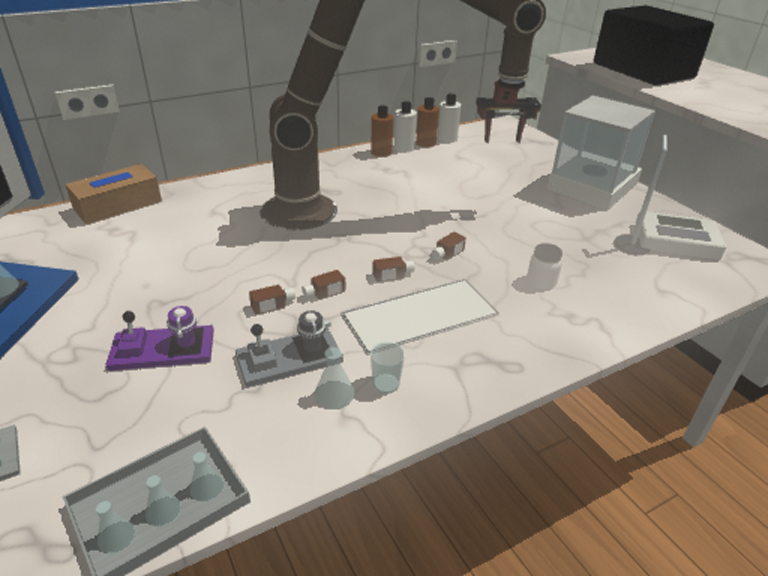

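View pics/top0.png

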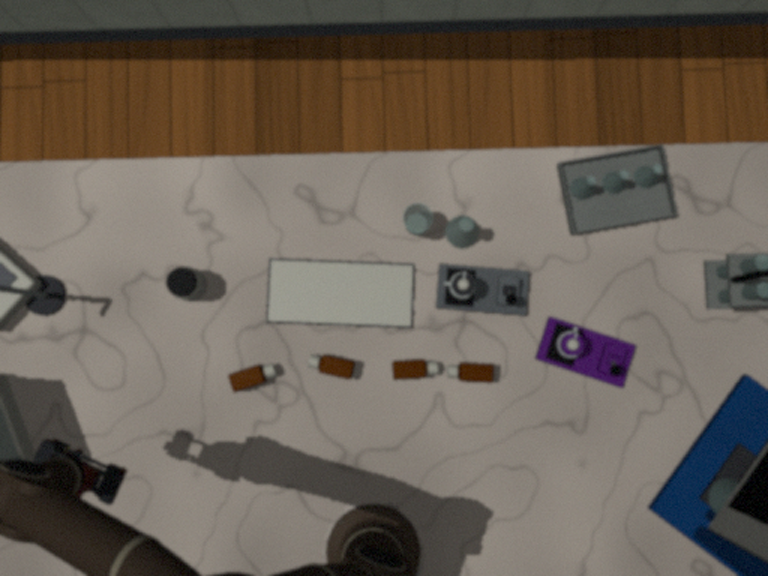

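Four brown bottles lie in a row: scaled top-view pixels are about (252,377), (335,366), (413,369) and (473,372). The plate is at (340,293). The grey lamp is at (483,290), with its barrel towards +y, and the purple lamp is a decoy. Measuring next.

```bash
cat >> h.py <<'E'
def bottles(im):
    hsv=cv2.cvtColor(im,cv2.COLOR_RGB2HSV); 
    m=((hsv[...,0]<14)&(hsv[...,1]>140)&(hsv[...,2]>40)).astype(np.uint8); m[:150]=0
    m=cv2.morphologyEx(m,cv2.MORPH_CLOSE,np.ones((3,3)))
    out=[]
    for c in cv2.findContours(m,cv2.RETR_EXTERNAL,cv2.CHAIN_APPROX_NONE)[0]:
        if cv2.contourArea(c)<150: continue
        (u,v),wh,a=cv2.minAreaRect(c); b=cv2.boxPoints(((u,v),wh,a))
        e=[b[1]-b[0],b[2]-b[1]]; d=max(e,key=np.linalg.norm); d=d/np.linalg.norm(d)
        # cap side: brightness beyond each end
        def br(s): 
            p=np.array([u,v])+s*d*22; x,y=np.round(p).astype(int); return im[y-2:y+3,x-2:x+3].mean()
        if br(-1)>br(1): d=-d
        P=[onz('top',np.array([u,v])+t*d,.046) for t in(-10,0,10)]
        f=(P[2]-P[0])[:2]; out.append((np.round(P[1][:2],4),round(float(np.degrees(np.arctan2(f[1],f[0]))),1),np.round((u,v),1),np.round(wh,1),round(br(1)-br(-1))))
    return out
E
python3 - <<'E'
from h import *
im=np.load('pics/top0.npy')
for b in bottles(im): print(b)
def quad(mask,z):
    c=max(cv2.findContours(mask.astype(np.uint8),cv2.RETR_EXTERNAL,cv2.CHAIN_APPROX_NONE)[0],key=cv2.contourArea)
    r=cv2.minAreaRect(c); P=np.array([onz('top',p,z)[:2] for p in cv2.boxPoints(r)]); print(r,P.round(4).tolist(),P.mean(0)); return P
m=np.zeros(im.shape[:2],bool); m[165:225,170:284]=(im[165:225,170:284].astype(int).min(2)>120)
g=im.astype(int); print(g[195,225],g[160,225],g[205,310])
gg=(g[...,2]-g[...,0]>-8)&(g.max(2)<140); 
m2=np.zeros_like(m); m2[170:215,286:360]=gg[170:215,286:360]
lab=(g[...,0]-g[...,2]<12)&(g.min(2)>120); m3=np.zeros_like(m); m3[165:225,170:284]=lab[165:225,170:284]
quad(m3,.006); quad(m2,.02)
cv2.imwrite('pics/c1.png',cv2.resize(im[165:265,150:365],None,fx=3.7,fy=3.7,interpolation=cv2.INTER_CUBIC)[:,:,::-1])
s=np.load('pics/scene0.npy')
cv2.imwrite('pics/c2.png',cv2.resize(s[190:270,150:290],None,fx=5.5,fy=5.5,interpolation=cv2.INTER_CUBIC)[:,:,::-1])
print(R.from_rotvec(env.observe()['tool_rot']).as_matrix().round(3))
E
```

```text
(array([0.4206, 0.2874]), 106.9, array([164.5, 252.1]), array([10.8, 21.2]), 59)
(array([ 0.4215, -0.2569]), -91.5, array([317., 248.]), array([10., 22.]), 21)
(array([ 0.4326, -0.1002]), 88.5, array([273., 246.]), array([10., 20.]), 41)
(array([0.444 , 0.0754]), -102.7, array([223.8, 244.1]), array([21.6, 10.8]), 4)
[155 155 143] [144 135 126] [66 69 71]
((226.47564697265625, 194.89532470703125), (94.42335510253906, 40.02811050415039), 2.1610796451568604) [[0.5604, 0.2421], [0.708, 0.2346], [0.6857, -0.1133], [0.5384, -0.1037]] [0.62313002 0.064942  ]
((321.60943603515625, 192.61390686035156), (61.12559127807617, 30.667734146118164), 4.513988018035889) [[0.5771, -0.1665], [0.6889, -0.1787], [0.6654, -0.4008], [0.5538, -0.3876]] [ 0.62129387 -0.28340308]
[[-0.    -0.912  0.41 ]
 [-0.001  0.41   0.912]
 [-1.    -0.    -0.001]]
```

View pics/c1.png

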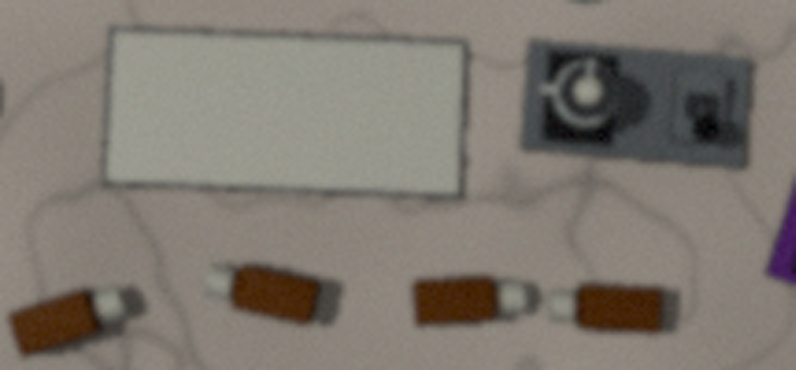

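View pics/c2.png

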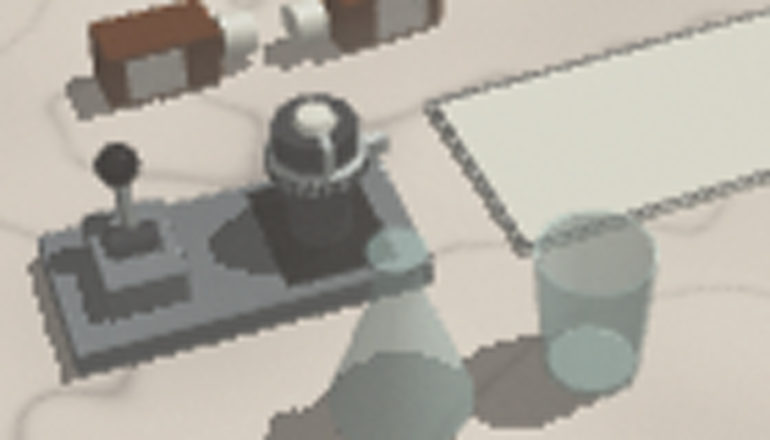

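```bash
sed -i 's/s\*d\*22/s*d*15/' h.py
cat >> h.py <<'E'
import json
def log():
    o=env.observe(); open('log.txt','a').write(json.dumps([list(o['q']),list(o['tcp_pos']),list(o['tool_rot'])])+'\n')
    print('t',round(o['clock'],2),'q',np.round(o['q'],3),'w',round(o['width'],4),'tcp',np.round(o['tcp_pos'],4),'F',np.round(o['wrist_force'],1)); return o
def go(Rt,grasp,G=.163):
    """slide/twist taking the grasp point to 'grasp' with tool orientation Rt"""
    o=env.observe(); Rc=R.from_rotvec(o['tool_rot']); Rt=R.from_matrix(Rt) if not isinstance(Rt,R) else Rt
    t=np.asarray(grasp)-Rt.as_matrix()[:,0]*G
    return Rc.inv().apply(t-o['tcp_pos']).round(4), (Rc.inv()*Rt).as_rotvec().round(3)
def Rs(bdeg,al=30.,zsign=1):
    """grasp of lying bottle, cap azimuth bdeg, tool leaning al deg over the cap; z_t at +x-ish"""
    b=np.array([np.cos(np.radians(bdeg)),np.sin(np.radians(bdeg)),0]); a=np.radians(al)
    x=-np.cos(a)*np.array([0,0,1.])-np.sin(a)*b; z=np.cross([0,0,1.],b)
    if z[0]*zsign<0: z=-z
    return np.c_[x,np.cross(z,x),z]
E
python3 - <<'E'
from h import *
log()
for b in bottles(np.load('pics/top0.npy')): print(b)
f=lambda u,v:(150+u/3.7,165+v/3.7)
print('dome',onz('top',f(586,92),.112),'ball',onz('top',f(710,125),.086),'lug',onz('top',f(547,88),.0765))
print(go(Rs(-73.1,0),[.42,.287,.24]))
E
```

```text
t 0.1 q [-1.216  0.412 -0.013  1.597  0.006  1.134 -0.082] w 0.0877 tcp [0.2564 0.5698 0.4039] F [-0.6 -1.2 -0.5]
(array([0.4206, 0.2874]), 106.9, array([164.5, 252.1]), array([10.8, 21.2]), 0)
(array([ 0.4215, -0.2569]), 88.5, array([317., 248.]), array([10., 22.]), 43)
(array([ 0.4326, -0.1002]), 88.5, array([273., 246.]), array([10., 20.]), 6)
(array([0.444 , 0.0754]), 77.3, array([223.8, 244.1]), array([21.6, 10.8]), 63)
dome [ 0.62478616 -0.22661854  0.112     ] ball [ 0.59247296 -0.34574983  0.086     ] lug [ 0.63255828 -0.19291161  0.0765    ]
(array([ 0.0012, -0.2652, -0.1908]), array([ 0.853, -0.001,  0.001]))
```

Call:
play_rows:
  slide:
    - [0,-0.265,-0.19]
    - [0,-0.265,-0.19]
    - [0,-0.265,-0.19]
    - [0,-0.265,-0.19]
    - [0,-0.265,-0.19]
    - [0,-0.265,-0.19]
    - [0,-0.265,-0.19]
    - [0,-0.265,-0.19]
  twist:
    - [0.853,0,0]
    - [0.853,0,0]
    - [0.853,0,0]
    - [0.853,0,0]
    - [0.853,0,0]
    - [0.853,0,0]
    - [0.853,0,0]
    - [0.853,0,0]
  grip: [0.08,0.08,0.08,0.08,0.08,0.08,0.08,0.08]

```text
clock: 1.1
tcp_pos: [0.4192, 0.2895, 0.404]
tool_rot: [-0.235, 1.559, 0.233]
wrist_force: [0.0, -0.1, -0.2]
width: 0.08
```

Run:
```python
from h import *
log()
print(go(Rs(-73.1,30),[.42,.287,.16]))
```

```text
t 1.1 q [-0.924  0.213  0.264  1.887 -0.064  1.051 -0.335] w 0.08 tcp [0.4192 0.2895 0.404 ] F [ 0.  -0.1 -0.2]
(array([ 1.029e-01, -8.400e-02, -1.000e-04]), array([ 0.003, -0.002,  0.524]))
```

Call:
play_rows:
  slide:
    - [0.103,-0.084,0]
    - [0.103,-0.084,0]
    - [0.103,-0.084,0]
    - [0.103,-0.084,0]
    - [0.103,-0.084,0]
    - [0.103,-0.084,0]
  twist:
    - [0,0,0.524]
    - [0,0,0.524]
    - [0,0,0.524]
    - [0,0,0.524]
    - [0,0,0.524]
    - [0,0,0.524]
  grip: [0.08,0.08,0.08,0.08,0.08,0.08]

```text
clock: 1.85
tcp_pos: [0.4432, 0.2113, 0.3021]
tool_rot: [0.176, 1.598, 0.644]
wrist_force: [-0.8, 0.2, 0.4]
width: 0.0795
```

Run:
```python
from h import *
log()
im=snap('top','t1',(120,170,380,320),3)
for b in bottles(im): print(b)
print(go(Rs(-73.1,30),[.42,.287,.025]))
```

```text
t 1.85 q [-0.481  0.337  0.143  2.064 -0.77   0.883  0.5  ] w 0.0795 tcp [0.4432 0.2113 0.3021] F [-0.8  0.2  0.4]
(array([ 1.167e-01, -6.970e-02, -1.000e-04]), array([ 0.006, -0.004,  0.002]))
```

View pics/t1.png

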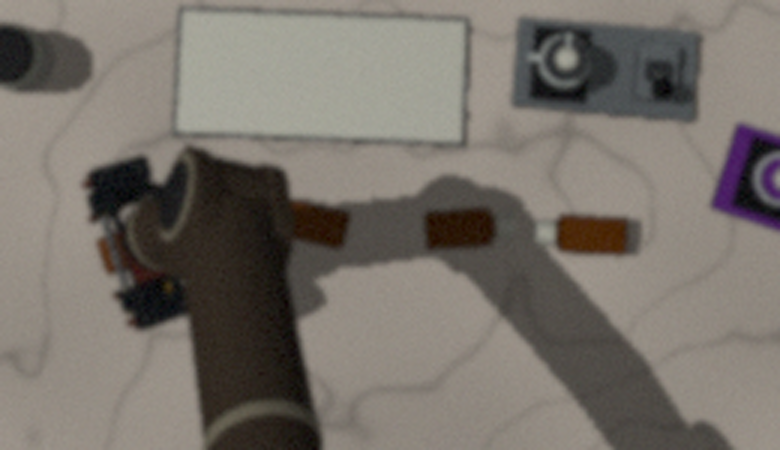

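Call:
play_rows:
  slide:
    - [0.05,-0.03,0]
    - [0.09,-0.055,0]
    - [0.11,-0.065,0]
    - [0.117,-0.07,0]
    - [0.117,-0.07,0]
    - [0.117,-0.07,0]
    - [0.117,-0.07,0]
    - [0.117,-0.07,0]
    - [0.117,-0.07,0]
  twist:
    - [0,0,0]
    - [0,0,0]
    - [0,0,0]
    - [0,0,0]
    - [0,0,0]
    - [0,0,0]
    - [0,0,0]
    - [0,0,0]
    - [0,0,0]
  grip: [0.08,0.08,0.08,0.08,0.08,0.02,0.02,0.02,0.02]
  squeeze: 35

```text
clock: 3.02
tcp_pos: [0.4443, 0.209, 0.1662]
tool_rot: [0.176, 1.597, 0.644]
wrist_force: [1.1, -1.5, 3.7]
width: 0.0459
```

```bash
cat > fk.py <<'E'
import numpy as np, json
from scipy.spatial.transform import Rotation as R
from scipy.optimize import least_squares
ey=lambda a:R.from_rotvec([0,a,0]); ez=lambda a:R.from_rotvec([0,0,a])
# tool at q=0 frame: x_t along last link z
RT=R.from_matrix(np.array([[0,0,1.],[0,1,0],[-1,0,0]]).T@np.eye(3)) 
def fk(q,p,s):
    # p: c,H,L1,a,a2,L2,b,d7,spin
    A=ez(p[0]+s[0]*q[0])*ey(q[1]); pos=np.array([0,0,p[1]])+A.apply([0,0,p[2]])
    A=A*ez(s[1]*q[2]); pos=pos+A.apply([p[3],0,0])
    A=A*ey(q[3]); pos=pos+A.apply([p[4],0,p[5]])
    A=A*ez(s[2]*q[4])*ey(q[5])*ez(s[3]*q[6]+p[8]); 
    pos=pos+A.apply([0,0,p[7]])+ (A*ez(-(s[3]*q[6]+p[8]))).apply([p[6],0,0])
    # tool: x=link z
    return pos, A*R.from_matrix(np.array([[0,0,-1.],[0,1,0],[1,0,0]]))
def load(): return [list(map(np.array,json.loads(l))) for l in open('log.txt')]
def res(p,s,D):
    r=[]
    for q,t,o in D:
        P,A=fk(q,p,s); r+=list(P-t)+list(.3*(A.inv()*R.from_rotvec(o)).as_rotvec())
    return np.array(r)
def fit():
    D=load(); best=None
    import itertools
    for s in itertools.product([1,-1],repeat=4):
        for c0 in (0,2.36):
            f=least_squares(res,[c0,.3,.38,0,0,.38,0,.1,0],args=(s,D))
            if best is None or f.cost<best[0]: best=(f.cost,f.x,s)
    return best
if __name__=='__main__':
    c,p,s=fit(); print(c,p.round(4),s); print(res(p,s,load()).reshape(-1,6).round(4)); np.save('fk.npy',np.r_[p,s])
E
python3 - <<'E'
from h import *
log()
E
python3 fk.py
```

```text
t 3.02 q [-0.371  0.582  0.016  2.124 -0.981  0.653  0.806] w 0.0459 tcp [0.4443 0.209  0.1662] F [ 1.1 -1.5  3.7]
0.0001660254058999091 [-0.0768  0.3022  0.5094  0.0135  0.0067  0.4481 -0.006   0.1639 -0.0717] (-1, -1, -1, -1)
[[-0.0005  0.0004 -0.0003 -0.0015 -0.     -0.    ]
 [-0.0046  0.0046  0.0003 -0.0015 -0.     -0.    ]
 [ 0.003   0.0008 -0.0011  0.0015  0.0115  0.0004]
 [-0.0019 -0.0006  0.001   0.0015  0.0115  0.0004]]
```

```bash
python3 - <<'E'
s=open('fk.py').read()
s=s.replace("def fk(q,p,s):\n","def fk(q,p,s):\n    q=np.array(q)+[0,p[9],p[10],p[11],p[12],p[13],0]\n").replace(",0,.1,0],args=(s,D))",",0,.1,0,0,0,0,0,0],args=(s,D))").replace("    return np.array(r)","    return np.r_[r,.02*np.array(p[9:14]),.02*np.array([p[3],p[4],p[6]])]").replace("res(p,s,load()).reshape","res(p,s,load())[:-8].reshape")
s=s.replace("if __name__","""LO=np.array([-2.95,-.29,-1.47,.14,-1.03,.13,-2.86]);HI=np.array([2.95,1.99,1.44,2.54,4.17,1.85,2.86])
def model():
    v=np.load('fk.npy'); return v[:14],v[14:]
def ik(Rt,tcp,q0,w=.01):
    p,s=model()
    f=lambda q:np.r_[(lambda P,A:np.r_[P-tcp,.3*(A.inv()*Rt).as_rotvec()])(*fk(q,p,s)),w*(q-q0)*[.3,.3,1,.3,.2,.2,.2]]
    m=.08; r=least_squares(f,np.clip(q0,LO+m+.01,HI-m-.01),bounds=(LO+m,HI-m)); e=f(r.x)[:6]
    return r.x,np.abs(e).max()
def Rf(s,az,al=30.):
    a=np.radians(al);h=np.array([np.cos(np.radians(az)),np.sin(np.radians(az)),0]);Z=np.array([0,0,1.])
    x=np.cos(a)*h-np.sin(a)*Z; y=s*(np.sin(a)*h+np.cos(a)*Z); return R.from_matrix(np.c_[x,y,np.cross(x,y)])
if __name__""",1)
open('fk.py','w').write(s)
E
python3 fk.py
python3 - <<'E'
from fk import *
q=load()[-1][0]; np.set_printoptions(suppress=True,precision=3)
for az in(-10,0,20):
  for s in (-1,1):
    for z in (.05,.12):
      for q7 in(-1.6,1.6):
        Rt=Rf(s,az); g=np.array([.632,.205,z]); t=g-Rt.as_matrix()[:,0]*.163
        x,e=ik(Rt,t,np.array([-.4,.6,0,2.1,3.1,.6,q7])); 
        if e<.01: print(az,s,z,x,round(e,4))
E
```

```text
4.6187016435429925e-05 [-0.1467  0.2939  0.5119  0.0592 -0.012   0.4401 -0.0106  0.1676 -0.049
 -0.0895 -0.0851  0.1231  0.039  -0.0278] (-1, -1, -1, -1)
[[ 0.0009 -0.0001  0.0006  0.0004 -0.0012  0.0027]
 [-0.0028  0.002  -0.0011  0.0005 -0.0033  0.0013]
 [ 0.0025 -0.0006 -0.0017 -0.0012  0.0034  0.0023]
 [-0.0009  0.0008  0.0022  0.0003  0.0026 -0.0012]]
-10 -1 0.05 [-0.681  0.761 -0.009  2.214  2.239  1.026 -1.457] 0.0
-10 -1 0.05 [-1.801  1.508  1.352  2.199  3.523  0.512  2.78 ] 0.0002
-10 -1 0.12 [-0.679  0.597 -0.011  2.23   2.15   0.926 -1.321] 0.0
-10 1 0.05 [-0.729  0.759  0.045  2.213  2.242  1.001  1.66 ] 0.0001
-10 1 0.05 [-0.68   0.761 -0.01   2.214  2.239  1.026  1.685] 0.0
-10 1 0.12 [-0.714  0.595  0.03   2.229  2.153  0.911  1.806] 0.0001
-10 1 0.12 [-0.678  0.597 -0.011  2.23   2.15   0.927  1.821] 0.0
0 -1 0.05 [-0.593  0.751 -0.004  2.283  2.536  1.038 -1.519] 0.0
0 -1 0.12 [-0.592  0.575 -0.004  2.298  2.468  0.899 -1.42 ] 0.0
0 1 0.05 [-0.657  0.749  0.066  2.282  2.547  1.015  1.58 ] 0.0
0 1 0.05 [-0.592  0.751 -0.005  2.283  2.536  1.038  1.623] 0.0
0 1 0.12 [-0.642  0.574  0.052  2.298  2.479  0.884  1.695] 0.0001
0 1 0.12 [-0.591  0.576 -0.005  2.298  2.468  0.9    1.722] 0.0
20 -1 0.05 [-0.36   0.746  0.004  2.334  3.147  1.042 -1.564] 0.0
20 -1 0.12 [-0.36   0.561  0.003  2.348  3.149  0.873 -1.587] 0.0
20 1 0.05 [-0.358  0.746  0.003  2.334  3.146  1.042  1.578] 0.0
20 1 0.12 [-0.359  0.561  0.001  2.348  3.149  0.873  1.555] 0.0
```

```bash
cat >> fk.py <<'E'
def path(q,qt,n,lift=0.):
    """rows (slide,twist) from q to qt, joint-linear; lift adds a vertical bump mid-way"""
    p,s=model(); P0,A0=fk(q,p,s); S=[];T=[];G=[]
    for i in range(1,n+1):
        u=i/n; P,A=fk(q+(qt-q)*u,p,s); P=P+[0,0,lift*4*u*(1-u)]
        S.append(A0.inv().apply(P-P0).round(3).tolist()); T.append((A0.inv()*A).as_rotvec().round(3).tolist()); G.append((P+A.apply([.163,0,0])).round(3).tolist())
    return S,T,G
E
python3 - <<'E'
from h import *; print(go(R.from_rotvec(env.observe()['tool_rot']),np.array([.4206,.2874,.145])))
E
```

```text
(array([-0.1038,  0.0604,  0.0007]), array([0., 0., 0.]))
```

Call:
play_rows:
  slide:
    - [-0.03,0.017,0]
    - [-0.07,0.04,0]
    - [-0.103,0.06,0]
    - [-0.103,0.06,0]
    - [-0.103,0.06,0]
  twist:
    - [0,0,0]
    - [0,0,0]
    - [0,0,0]
    - [0,0,0]
    - [0,0,0]
  grip: [0.02,0.02,0.02,0.02,0.02]

```text
clock: 3.65
tcp_pos: [0.4435, 0.2095, 0.2848]
tool_rot: [0.176, 1.598, 0.644]
wrist_force: [-0.2, -1.2, -2.1]
width: 0.0458
```

```bash
cat > plan.py <<'E'
import sys
from h import *; from fk import *
def plan(s,az,g,n,q7,lift=0,al=30.):
    o=log(); q=np.array(o['q']); Rt=Rf(s,az,al); t=np.array(g)-Rt.as_matrix()[:,0]*.163
    x,e=ik(Rt,t,np.array([q[0],.6,0,2.2,2.5,.9,q7])); print('qt',x.round(2),e)
    S,T,G=path(q,x,n,lift); print(S);print(T);print(G); print('direct',go(Rt,g))
E
python3 fk.py|head -2; python3 -c "
from plan import *; plan(-1,0,[.632,.205,.14],14,-1.5,.03)"
```

```text
4.6187016435429925e-05 [-0.1467  0.2939  0.5119  0.0592 -0.012   0.4401 -0.0106  0.1676 -0.049
 -0.0895 -0.0851  0.1231  0.039  -0.0278] (-1, -1, -1, -1)
t 3.65 q [-0.458  0.364  0.12   2.077 -0.79   0.851  0.536] w 0.0458 tcp [0.4435 0.2095 0.2848] F [-0.2 -1.2 -2.1]
qt [-0.59  0.53 -0.01  2.3   2.44  0.86 -1.38] 3.644197277288885e-06
[[0.003, -0.017, -0.022], [0.002, -0.035, -0.04], [-0.002, -0.054, -0.052], [-0.008, -0.072, -0.059], [-0.016, -0.088, -0.06], [-0.023, -0.101, -0.056], [-0.029, -0.111, -0.046], [-0.032, -0.115, -0.033], [-0.032, -0.115, -0.017], [-0.026, -0.109, -0.001], [-0.016, -0.099, 0.015], [-0.0, -0.084, 0.028], [0.021, -0.066, 0.037], [0.046, -0.046, 0.041]]
[[-0.025, 0.116, -0.144], [-0.057, 0.211, -0.298], [-0.098, 0.282, -0.458], [-0.15, 0.329, -0.621], [-0.215, 0.349, -0.781], [-0.294, 0.344, -0.934], [-0.387, 0.314, -1.075], [-0.494, 0.26, -1.199], [-0.615, 0.185, -1.3], [-0.747, 0.092, -1.373], [-0.89, -0.015, -1.415], [-1.041, -0.129, -1.421], [-1.195, -0.247, -1.39], [-1.35, -0.36, -1.322]]
[[0.395, 0.241, 0.121], [0.377, 0.192, 0.107], [0.371, 0.142, 0.1], [0.377, 0.095, 0.099], [0.393, 0.053, 0.102], [0.419, 0.021, 0.11], [0.452, -0.0, 0.119], [0.489, -0.008, 0.13], [0.528, -0.002, 0.14], [0.565, 0.018, 0.148], [0.596, 0.051, 0.152], [0.62, 0.095, 0.153], [0.632, 0.147, 0.149], [0.632, 0.205, 0.14]]
direct (array([ 0.0457, -0.0475,  0.0438]), array([-1.343, -0.361, -1.335]))
```

```bash
python3 -c "
from plan import *; plan(-1,0,[.632,.205,.14],12,-1.5,.1)"
```

```text
t 3.65 q [-0.458  0.364  0.12   2.077 -0.79   0.851  0.536] w 0.0458 tcp [0.4435 0.2095 0.2848] F [-0.2 -1.2 -2.1]
qt [-0.59  0.53 -0.01  2.3   2.44  0.86 -1.38] 3.644197277288885e-06
[[-0.015, -0.009, -0.025], [-0.032, -0.022, -0.044], [-0.051, -0.037, -0.056], [-0.068, -0.053, -0.06], [-0.081, -0.066, -0.056], [-0.09, -0.076, -0.046], [-0.092, -0.082, -0.03], [-0.085, -0.083, -0.011], [-0.067, -0.079, 0.008], [-0.04, -0.07, 0.024], [-0.002, -0.059, 0.036], [0.046, -0.046, 0.041]]
[[-0.03, 0.134, -0.169], [-0.069, 0.237, -0.351], [-0.122, 0.309, -0.539], [-0.192, 0.345, -0.728], [-0.28, 0.347, -0.909], [-0.387, 0.314, -1.075], [-0.513, 0.249, -1.218], [-0.658, 0.156, -1.328], [-0.818, 0.04, -1.398], [-0.99, -0.091, -1.423], [-1.169, -0.227, -1.398], [-1.35, -0.36, -1.322]]
[[0.391, 0.233, 0.14], [0.374, 0.175, 0.143], [0.372, 0.118, 0.151], [0.386, 0.066, 0.163], [0.414, 0.026, 0.176], [0.452, -0.0, 0.189], [0.496, -0.008, 0.2], [0.541, 0.003, 0.205], [0.582, 0.033, 0.203], [0.613, 0.079, 0.192], [0.631, 0.138, 0.171], [0.632, 0.205, 0.14]]
direct (array([ 0.0457, -0.0475,  0.0438]), array([-1.343, -0.361, -1.335]))
```

Call:
play_rows:
  slide:
    - [-0.015,-0.009,-0.025]
    - [-0.032,-0.022,-0.044]
    - [-0.051,-0.037,-0.056]
    - [-0.068,-0.053,-0.06]
    - [-0.081,-0.066,-0.056]
    - [-0.09,-0.076,-0.046]
    - [-0.092,-0.082,-0.03]
    - [-0.085,-0.083,-0.011]
    - [-0.067,-0.079,0.008]
    - [-0.04,-0.07,0.024]
    - [-0.002,-0.059,0.036]
    - [0.046,-0.047,0.044]
  twist:
    - [-0.03,0.134,-0.169]
    - [-0.069,0.237,-0.351]
    - [-0.122,0.309,-0.539]
    - [-0.192,0.345,-0.728]
    - [-0.28,0.347,-0.909]
    - [-0.387,0.314,-1.075]
    - [-0.513,0.249,-1.218]
    - [-0.658,0.156,-1.328]
    - [-0.818,0.04,-1.398]
    - [-0.99,-0.091,-1.423]
    - [-1.169,-0.227,-1.398]
    - [-1.343,-0.361,-1.335]
  grip: [0.02,0.02,0.02,0.02,0.02,0.02,0.02,0.02,0.02,0.02,0.02,0.02]

```text
clock: 5.15
tcp_pos: [0.4927, 0.1928, 0.2331]
tool_rot: [-1.512, 0.672, 0.26]
wrist_force: [1.4, -0.4, -0.3]
width: 0.0459
```

```bash
python3 -c "
from h import *; from fk import *
log(); print(go(Rf(-1,0),[.632,.205,.10]))
a=snap('scene','s2');b=snap('top','t2');cv2.imwrite('pics/m2.png',np.hstack([a[100:300,130:430],b[120:320,100:400]])[:,:,::-1])"
```

```text
t 5.15 q [-1.035  0.535  0.409  2.29   1.914  0.641 -1.172] w 0.0459 tcp [0.4927 0.1928 0.2331] F [ 1.4 -0.4 -0.3]
(array([0.0241, 0.0448, 0.0153]), array([-0.065, -0.25 , -0.074]))
```

View pics/m2.png

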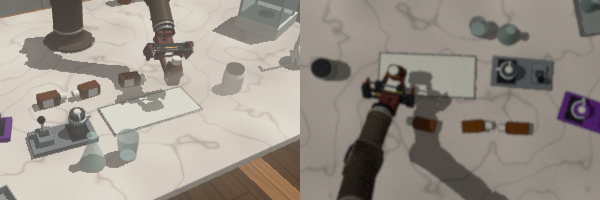

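Call:
play_rows:
  slide:
    - [0.024,0.045,0.015]
    - [0.024,0.045,0.015]
    - [0.024,0.045,0.015]
    - [0.024,0.045,0.015]
    - [0.024,0.045,0.015]
  twist:
    - [-0.065,-0.25,-0.074]
    - [-0.065,-0.25,-0.074]
    - [-0.065,-0.25,-0.074]
    - [-0.065,-0.25,-0.074]
    - [-0.065,-0.25,-0.074]
  grip: [0.02,0.02,0.02,0.02,0.02]

```text
clock: 5.88
tcp_pos: [0.4894, 0.2069, 0.1796]
tool_rot: [-1.534, 0.412, 0.415]
wrist_force: [-0.2, 0.2, -1.3]
width: 0.0459
```

```bash
python3 -c "
from h import *; from fk import *
log(); print(go(Rf(-1,0),[.632,.205,.047]))
b=snap('top','t3'); print(bottles(b)); snap('scene','s3',(230,110,360,210),5)"
```

```text
t 5.88 q [-0.879  0.652  0.252  2.353  2.472  0.83  -1.599] w 0.0459 tcp [0.4894 0.2069 0.1796] F [-0.2  0.2 -1.3]
(array([ 0.0269,  0.0434, -0.0018]), array([ 0.003,  0.001, -0.004]))
[(array([ 0.4215, -0.2569]), 88.5, array([317., 248.]), array([10., 22.]), 46), (array([0.4437, 0.0747]), -105.4, array([224. , 244.1]), array([21.8, 10.9]), 6)]
```

View pics/s3.png

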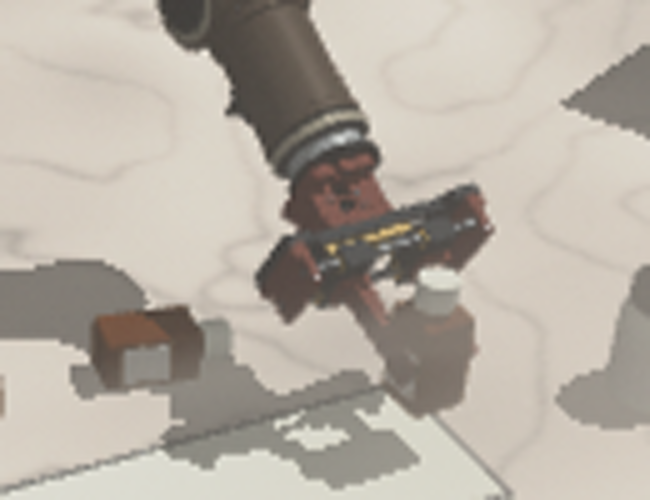

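Call:
play_rows:
  slide:
    - [0.012,0.02,-0.001]
    - [0.02,0.032,-0.002]
    - [0.024,0.039,-0.002]
    - [0.026,0.042,-0.002]
    - [0.027,0.043,-0.002]
    - [0.027,0.043,-0.002]
  twist:
    - [0,0,0]
    - [0,0,-0.004]
    - [0,0,-0.004]
    - [0,0,-0.004]
    - [0,0,-0.004]
    - [0,0,-0.004]
  grip: [0.02,0.02,0.02,0.02,0.02,0.02]

```text
clock: 6.72
tcp_pos: [0.4916, 0.2054, 0.1313]
tool_rot: [-1.534, 0.402, 0.408]
wrist_force: [-9.5, -1.6, 15.9]
width: 0.0458
```

Call:
play_rows:
  slide:
    - [0,-0.001,0]
    - [0,-0.001,0]
    - [0,-0.001,0]
    - [-0.03,0,0]
    - [-0.08,0,0]
    - [-0.12,0,0]
    - [-0.12,0,0]
  twist:
    - [0,0,0]
    - [0,0,0]
    - [0,0,0]
    - [0,0,0]
    - [0,0,0]
    - [0,0,0]
    - [0,0,0]
  grip: [0.066,0.066,0.066,0.066,0.066,0.07,0.08]

```text
clock: 7.6
tcp_pos: [0.3869, 0.2066, 0.1917]
tool_rot: [-1.531, 0.398, 0.409]
wrist_force: [0.4, -0.6, -0.1]
width: 0.0765
```

```bash
python3 fk.py; python3 -c "
from plan import *
b=snap('top','t4'); print(bottles(b)); snap('scene','s4')
o=log()
# B start: candidates
for (c,bd,y) in (((.444,.0754),77.3,'B'),((.4215,-.2569),88.5,'D'),((.4326,-.1002),-91.5,'C')):
  for zs in (1,-1):
    Rt=R.from_matrix(Rs(bd,30,zs)); 
    for g in (.14,.025):
      t=np.array([*c,g])-Rt.as_matrix()[:,0]*.163
      for q7 in (-1,1):
        x,e=ik(Rt,t,np.array([0,.5,0,2.1,-.5 if bd<0 else .5,.7,q7])); print(y,zs,g,x.round(2),round(e,4), 's=',np.sign(Rs(bd,30,zs)[:,1]@[np.cos(np.radians(bd)),np.sin(np.radians(bd)),0]))
"
```

```text
0.0004858739031420474 [-0.1113  0.2912  0.5053  0.0859  0.0086  0.4468  0.0254  0.1486 -0.0351
 -0.0799 -0.0379  0.0682  0.0526  0.0201] (-1, -1, -1, -1)
[[ 0.0056 -0.0052 -0.0035 -0.0055 -0.0021  0.011 ]
 [ 0.0005 -0.0036  0.0015 -0.0048 -0.002   0.0069]
 [ 0.0029  0.0022  0.0014  0.0017  0.0028  0.0017]
 [-0.0018  0.0128  0.0017  0.0043  0.0037 -0.0034]
 [ 0.0025  0.0036  0.0014  0.0021  0.0028  0.0012]
 [ 0.0025  0.0036  0.0014  0.0021  0.0028  0.0012]
 [-0.0044 -0.0044 -0.0027  0.0012 -0.0104 -0.0029]
 [-0.008   0.0078 -0.0011 -0.0011 -0.0063  0.0008]]
[(array([0.4263, 0.2147]), -96.6, array([184.9, 250. ]), array([18. , 11.5]), 30), (array([ 0.4215, -0.2569]), 88.5, array([317., 248.]), array([10., 20.]), 45), (array([ 0.4326, -0.1002]), 88.5, array([273., 246.]), array([10., 20.]), 5)]
t 7.7 q [-0.981  0.588  0.128  2.538  2.29   0.987 -1.608] w 0.0795 tcp [0.3874 0.2049 0.1905] F [ 0.2 -0.5  0.2]
B 1 0.14 [-0.5   0.44 -0.04  1.98  0.42  1.12 -1.01] 0.0 s= 1.0
B 1 0.14 [-0.52  0.44 -0.01  1.98  0.41  1.12 -1.  ] 0.0 s= 1.0
B 1 0.025 [-0.51  0.63 -0.03  2.01  0.49  0.93 -1.14] 0
[... 701 characters left out ...]
.    2.2   0.78  0.72  2.62] 0.0 s= -1.0
D -1 0.025 [-0.72  0.79  1.03  2.23 -0.27  0.29 -2.78] 0.0004 s= -1.0
D -1 0.025 [0.11 0.54 0.   2.25 1.1  0.57 2.22] 0.0 s= -1.0
C 1 0.14 [ 0.46  0.39  0.01  2.05 -0.57  1.03  0.82] 0.0 s= -1.0
C 1 0.14 [ 0.44  0.39  0.03  2.05 -0.57  1.03  0.83] 0.0 s= -1.0
C 1 0.025 [ 0.49  0.6  -0.01  2.08 -0.64  0.82  0.97] 0.0 s= -1.0
C 1 0.025 [ 0.45  0.6   0.03  2.08 -0.66  0.83  0.99] 0.0 s= -1.0
C -1 0.14 [ 0.43  0.39  0.05  2.05 -0.58  1.03 -2.31] 0.0 s= 1.0
C -1 0.14 [ 1.42  1.03 -1.39  2.06  0.53  0.98  2.78] 0.0292 s= 1.0
C -1 0.025 [ 0.43  0.6   0.05  2.08 -0.67  0.83 -2.14] 0.0 s= 1.0
C -1 0.025 [ 1.42  1.28 -1.34  2.09  0.77  0.96  2.78] 0.0004 s= 1.0
```

```bash
cat >> plan.py <<'E'
def planR(Rt,g,n,guess,lift=0):
    o=log(); q=np.array(o['q']); Rt=R.from_matrix(Rt); t=np.array(g)-Rt.as_matrix()[:,0]*.163
    x,e=ik(Rt,t,np.array(guess)); print('qt',x.round(2),e)
    S,T,G=path(q,x,n,lift); print(S);print(T);print(G[::3]); print('direct',go(Rt,g))
E
python3 -c "
from plan import *
planR(Rs(77.3),[.444,.075,.14],12,[-.5,.44,0,2,.45,1.1,-1],.1)
a=np.load('pics/s4.npy'); cv2.imwrite('pics/s4c.png',cv2.resize(a[110:260,190:370],None,fx=4,fy=4,interpolation=cv2.INTER_CUBIC)[:,:,::-1])"
```

```text
t 7.7 q [-0.981  0.588  0.128  2.538  2.29   0.987 -1.608] w 0.0795 tcp [0.3874 0.2049 0.1905] F [ 0.2 -0.5  0.2]
qt [-0.53  0.44 -0.    1.98  0.41  1.11 -1.  ] 8.194278946216382e-07
[[-0.001, -0.046, -0.015], [-0.003, -0.085, -0.031], [-0.005, -0.117, -0.047], [-0.007, -0.14, -0.061], [-0.009, -0.156, -0.074], [-0.009, -0.166, -0.084], [-0.008, -0.169, -0.091], [-0.005, -0.167, -0.094], [0.001, -0.16, -0.094], [0.01, -0.149, -0.09], [0.022, -0.136, -0.083], [0.037, -0.12, -0.073]]
[[0.088, 0.133, -0.041], [0.178, 0.267, -0.069], [0.272, 0.4, -0.084], [0.369, 0.53, -0.086], [0.469, 0.656, -0.074], [0.573, 0.777, -0.048], [0.681, 0.89, -0.008], [0.792, 0.994, 0.046], [0.907, 1.087, 0.113], [1.026, 1.166, 0.194], [1.147, 1.23, 0.286], [1.27, 1.277, 0.391]]
[[0.536, 0.189, 0.161], [0.554, 0.083, 0.25], [0.516, 0.019, 0.258], [0.465, 0.028, 0.2]]
direct (array([ 0.0198, -0.1155, -0.0507]), array([1.277, 1.286, 0.378]))
```

View pics/s4c.png

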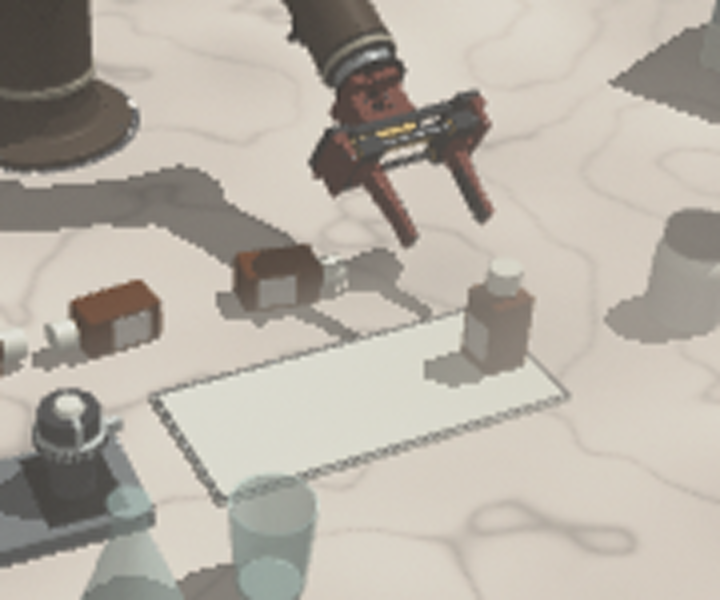

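Call:
play_rows:
  slide:
    - [-0.001,-0.046,-0.015]
    - [-0.003,-0.085,-0.031]
    - [-0.005,-0.117,-0.047]
    - [-0.007,-0.14,-0.061]
    - [-0.009,-0.156,-0.074]
    - [-0.01,-0.166,-0.082]
    - [-0.011,-0.168,-0.085]
    - [-0.01,-0.165,-0.083]
    - [-0.006,-0.157,-0.08]
    - [0.001,-0.145,-0.074]
    - [0.01,-0.13,-0.063]
    - [0.02,-0.116,-0.051]
  twist:
    - [0.088,0.133,-0.041]
    - [0.178,0.267,-0.069]
    - [0.272,0.4,-0.084]
    - [0.369,0.53,-0.086]
    - [0.469,0.656,-0.074]
    - [0.573,0.777,-0.048]
    - [0.681,0.89,-0.008]
    - [0.792,0.994,0.046]
    - [0.907,1.087,0.113]
    - [1.026,1.166,0.194]
    - [1.147,1.23,0.286]
    - [1.277,1.286,0.378]
  grip: [0.08,0.08,0.08,0.08,0.08,0.08,0.08,0.08,0.08,0.08,0.08,0.08]

```text
clock: 9.2
tcp_pos: [0.4628, 0.1532, 0.2798]
tool_rot: [-0.237, 1.586, -0.588]
wrist_force: [-0.5, 0.3, -0.8]
width: 0.0802
```

```bash
python3 -c "
from plan import *
log(); print(bottles(snap('top','t5'))); print(go(Rs(77.3),[.444,.075,.12]),go(Rs(77.3),[.444,.075,.025]))"
```

```text
t 9.2 q [-0.82   0.461  0.348  1.969  0.266  1.103 -0.87 ] w 0.0802 tcp [0.4628 0.1532 0.2798] F [-0.5  0.3 -0.8]
[(array([ 0.4215, -0.2569]), 88.5, array([317., 248.]), array([10., 22.]), 47), (array([ 0.4326, -0.0984]), -91.5, array([272.5, 246. ]), array([10., 21.]), 61)]
(array([ 0.015 ,  0.0088, -0.0011]), array([-0.008, -0.01 , -0.004])) (array([ 0.0975,  0.056 , -0.0007]), array([-0.008, -0.01 , -0.004]))
```

Close on target. Descend, grip and lift bottle B in one go.

Call:
play_rows:
  slide:
    - [0.03,0.017,-0.001]
    - [0.065,0.037,-0.001]
    - [0.088,0.05,-0.001]
    - [0.097,0.056,-0.001]
    - [0.097,0.056,-0.001]
    - [0.097,0.056,-0.001]
    - [0.097,0.056,-0.001]
    - [0.097,0.056,-0.001]
    - [0.097,0.056,-0.001]
    - [0.06,0.034,-0.001]
    - [0.015,0.008,-0.001]
    - [-0.005,-0.003,-0.001]
  twist:
    - [-0.008,-0.01,-0.004]
    - [-0.008,-0.01,-0.004]
    - [-0.008,-0.01,-0.004]
    - [-0.008,-0.01,-0.004]
    - [-0.008,-0.01,-0.004]
    - [-0.008,-0.01,-0.004]
    - [-0.008,-0.01,-0.004]
    - [-0.008,-0.01,-0.004]
    - [-0.008,-0.01,-0.004]
    - [-0.008,-0.01,-0.004]
    - [-0.008,-0.01,-0.004]
    - [-0.008,-0.01,-0.004]
  grip: [0.08,0.08,0.08,0.08,0.08,0.02,0.02,0.02,0.02,0.02,0.02,0.02]

```text
clock: 10.75
tcp_pos: [0.4624, 0.154, 0.2868]
tool_rot: [-0.238, 1.581, -0.582]
wrist_force: [0.8, -0.4, -3.6]
width: 0.0461
```

```bash
python3 -c "
from plan import *
plan(1,0,[.626,.112,.14],12,1.6,.08)"
```

```text
t 10.75 q [-0.825  0.449  0.351  1.967  0.27   1.112 -0.868] w 0.0461 tcp [0.4624 0.154  0.2868] F [ 0.8 -0.4 -3.6]
qt [-0.42  0.51  0.03  2.46  2.72  0.86  1.61] 1.4239324574019663e-05
[[-0.003, -0.035, 0.012], [-0.007, -0.065, 0.025], [-0.011, -0.089, 0.038], [-0.015, -0.105, 0.051], [-0.017, -0.114, 0.062], [-0.016, -0.115, 0.071], [-0.012, -0.109, 0.076], [-0.004, -0.096, 0.079], [0.008, -0.077, 0.076], [0.024, -0.054, 0.068], [0.046, -0.027, 0.056], [0.072, 0.003, 0.037]]
[[-0.31, -0.093, -0.139], [-0.628, -0.157, -0.291], [-0.953, -0.194, -0.454], [-1.28, -0.205, -0.627], [-1.605, -0.19, -0.812], [-1.925, -0.149, -1.011], [-2.233, -0.081, -1.229], [-2.52, 0.017, -1.471], [2.537, -0.137, 1.597], [2.163, -0.237, 1.504], [1.784, -0.322, 1.419], [1.403, -0.396, 1.343]]
[[0.454, 0.023, 0.178], [0.478, -0.018, 0.209], [0.506, -0.049, 0.237], [0.535, -0.067, 0.26], [0.565, -0.075, 0.277], [0.593, -0.071, 0.285], [0.618, -0.057, 0.283], [0.637, -0.034, 0.272], [0.648, -0.004, 0.252], [0.651, 0.032, 0.222], [0.644, 0.071, 0.184], [0.626, 0.112, 0.14]]
direct (array([0.0746, 0.0013, 0.031 ]), array([ 1.425, -0.382,  1.303]))
```

```bash
python3 - <<'E' | sed 's/direct.*//'
from plan import *
import fk
def trunc(q,qt,n,lift=0):
    S,T,G=path(q,qt,n,lift); return S[:12],T[:12],G[:12]
import plan as P
P.path=trunc
P.plan(1,0,[.626,.112,.14],26,1.6,.08)
E
```

```text
t 10.75 q [-0.825  0.449  0.351  1.967  0.27   1.112 -0.868] w 0.0461 tcp [0.4624 0.154  0.2868] F [ 0.8 -0.4 -3.6]
qt [-0.42  0.51  0.03  2.46  2.72  0.86  1.61] 1.4239324574019663e-05
[[-0.001, -0.017, 0.006], [-0.003, -0.033, 0.011], [-0.005, -0.048, 0.017], [-0.007, -0.061, 0.023], [-0.009, -0.073, 0.029], [-0.01, -0.084, 0.035], [-0.012, -0.093, 0.041], [-0.014, -0.101, 0.047], [-0.015, -0.107, 0.052], [-0.016, -0.111, 0.058], [-0.017, -0.114, 0.062], [-0.017, -0.115, 0.067]]
[[-0.142, -0.046, -0.063], [-0.285, -0.087, -0.128], [-0.431, -0.121, -0.196], [-0.579, -0.149, -0.267], [-0.728, -0.171, -0.34], [-0.878, -0.188, -0.415], [-1.028, -0.199, -0.493], [-1.179, -0.204, -0.573], [-1.33, -0.204, -0.655], [-1.48, -0.199, -0.739], [-1.63, -0.188, -0.827], [-1.778, -0.171, -0.917]]
[[0.443, 0.049, 0.16], [0.453, 0.027, 0.175], [0.463, 0.006, 0.19], [0.475, -0.013, 0.204], [0.487, -0.029, 0.218], [0.499, -0.043, 0.231], [0.513, -0.054, 0.243], [0.526, -0.063, 0.254], [0.54, -0.069, 0.263], [0.554, -0.073, 0.271], [0.567, -0.075, 0.278], [0.581, -0.074, 0.282]]
```

Call:
play_rows:
  slide:
    - [-0.001,-0.017,0.006]
    - [-0.003,-0.033,0.011]
    - [-0.005,-0.048,0.017]
    - [-0.007,-0.061,0.023]
    - [-0.009,-0.073,0.029]
    - [-0.01,-0.084,0.035]
    - [-0.012,-0.093,0.041]
    - [-0.014,-0.101,0.047]
    - [-0.015,-0.107,0.052]
    - [-0.016,-0.111,0.058]
    - [-0.017,-0.114,0.062]
    - [-0.017,-0.115,0.067]
  twist:
    - [-0.142,-0.046,-0.063]
    - [-0.285,-0.087,-0.128]
    - [-0.431,-0.121,-0.196]
    - [-0.579,-0.149,-0.267]
    - [-0.728,-0.171,-0.34]
    - [-0.878,-0.188,-0.415]
    - [-1.028,-0.199,-0.493]
    - [-1.179,-0.204,-0.573]
    - [-1.33,-0.204,-0.655]
    - [-1.48,-0.199,-0.739]
    - [-1.63,-0.188,-0.827]
    - [-1.778,-0.171,-0.917]
  grip: [0.02,0.02,0.02,0.02,0.02,0.02,0.02,0.02,0.02,0.02,0.02,0.02]

```text
clock: 12.25
tcp_pos: [0.5074, 0.0501, 0.3588]
tool_rot: [-2.311, 1.319, 0.382]
wrist_force: [0.1, -1.0, -2.4]
width: 0.0461
```

```bash
python3 -c "
from plan import *
plan(1,0,[.626,.112,.14],14,1.6,.03)"
```

```text
t 12.25 q [-0.759  0.328  0.293  2.157  1.289  1.071  0.488] w 0.0461 tcp [0.5074 0.0501 0.3588] F [ 0.1 -1.  -2.4]
qt [-0.42  0.51  0.02  2.46  2.72  0.86  1.62] 1.2734055497884422e-05
[[0.004, -0.004, -0.004], [0.007, -0.008, -0.005], [0.01, -0.012, -0.004], [0.012, -0.015, -0.0], [0.014, -0.018, 0.006], [0.016, -0.019, 0.014], [0.017, -0.019, 0.024], [0.018, -0.019, 0.036], [0.019, -0.017, 0.05], [0.019, -0.013, 0.067], [0.019, -0.008, 0.084], [0.018, -0.001, 0.104], [0.017, 0.007, 0.124], [0.016, 0.017, 0.146]]
[[-0.157, 0.031, -0.063], [-0.316, 0.063, -0.124], [-0.475, 0.096, -0.185], [-0.635, 0.129, -0.244], [-0.795, 0.164, -0.304], [-0.954, 0.201, -0.364], [-1.112, 0.24, -0.426], [-1.269, 0.281, -0.489], [-1.423, 0.326, -0.554], [-1.574, 0.374, -0.622], [-1.721, 0.427, -0.694], [-1.864, 0.486, -0.769], [-2.001, 0.551, -0.849], [-2.13, 0.624, -0.933]]
[[0.586, -0.064, 0.298], [0.6, -0.061, 0.304], [0.614, -0.056, 0.306], [0.626, -0.048, 0.306], [0.636, -0.038, 0.302], [0.645, -0.026, 0.295], [0.652, -0.012, 0.285], [0.657, 0.003, 0.272], [0.659, 0.02, 0.255], [0.658, 0.037, 0.237], [0.655, 0.055, 0.215], [0.648, 0.074, 0.192], [0.639, 0.093, 0.167], [0.626, 0.112, 0.14]]
direct (array([0.0043, 0.0256, 0.15  ]), array([-2.165,  0.585, -0.889]))
```

Call:
play_rows:
  slide:
    - [0.004,-0.004,-0.004]
    - [0.007,-0.008,-0.005]
    - [0.01,-0.012,-0.004]
    - [0.012,-0.015,0.0]
    - [0.014,-0.018,0.006]
    - [0.016,-0.019,0.014]
    - [0.016,-0.019,0.024]
    - [0.016,-0.019,0.036]
    - [0.015,-0.016,0.05]
    - [0.014,-0.01,0.067]
    - [0.012,-0.003,0.084]
    - [0.01,0.005,0.104]
  twist:
    - [-0.157,0.031,-0.063]
    - [-0.316,0.063,-0.124]
    - [-0.475,0.096,-0.185]
    - [-0.635,0.129,-0.244]
    - [-0.795,0.164,-0.304]
    - [-0.954,0.201,-0.364]
    - [-1.112,0.24,-0.426]
    - [-1.269,0.281,-0.489]
    - [-1.423,0.326,-0.554]
    - [-1.574,0.374,-0.622]
    - [-1.721,0.427,-0.694]
    - [-1.864,0.48,-0.77]
  grip: [0.02,0.02,0.02,0.02,0.02,0.02,0.02,0.02,0.02,0.02,0.02,0.02]

```text
clock: 13.75
tcp_pos: [0.5057, 0.0936, 0.2629]
tool_rot: [1.817, 0.207, -0.47]
wrist_force: [1.0, 0.8, -1.8]
width: 0.046
```

```bash
python3 -c "
from plan import *
log(); print(go(Rf(1,0),[.626,.112,.10])); print(bottles(snap('top','t6')))"
```

```text
t 13.75 q [-0.693  0.45   0.3    2.419  2.565  0.825  1.365] w 0.046 tcp [0.5057 0.0936 0.2629] F [ 1.   0.8 -1.8]
(array([ 0.0134, -0.0848,  0.0057]), array([-0.306,  0.084, -0.104]))
[(array([ 0.4215, -0.2569]), 88.5, array([317., 248.]), array([10., 22.]), 45), (array([ 0.4326, -0.1002]), -91.5, array([273., 246.]), array([10., 20.]), 61), (array([0.5616, 0.1159]), 84.4, array([211.8, 211.5]), array([18.2, 12.3]), 82)]
```

Call:
play_rows:
  slide:
    - [0.005,-0.025,0.002]
    - [0.01,-0.05,0.004]
    - [0.013,-0.07,0.006]
    - [0.013,-0.085,0.006]
    - [0.013,-0.085,0.006]
    - [0.013,-0.085,0.006]
  twist:
    - [-0.153,0.042,-0.052]
    - [-0.306,0.084,-0.104]
    - [-0.306,0.084,-0.104]
    - [-0.306,0.084,-0.104]
    - [-0.306,0.084,-0.104]
    - [-0.306,0.084,-0.104]
  grip: [0.02,0.02,0.02,0.02,0.02,0.02]

```text
clock: 14.55
tcp_pos: [0.4826, 0.1119, 0.1798]
tool_rot: [1.525, 0.419, -0.411]
wrist_force: [0.5, -0.1, -1.8]
width: 0.0462
```

```bash
python3 -c "
from plan import *
log(); print(go(Rf(1,0),[.626,.112,.058])); print(go(Rf(1,0),[.626,.112,.046])); snap('scene','s6',(230,110,360,210),4)"
```

```text
t 14.55 q [-0.682  0.638  0.264  2.46   2.751  0.921  1.435] w 0.0462 tcp [0.4826 0.1119 0.1798] F [ 0.5 -0.1 -1.8]
(array([ 0.0223, -0.0336, -0.0003]), array([ 0.007, -0.004,  0.006]))
(array([ 0.0284, -0.044 , -0.0004]), array([ 0.007, -0.004,  0.006]))
```

View pics/s6.png

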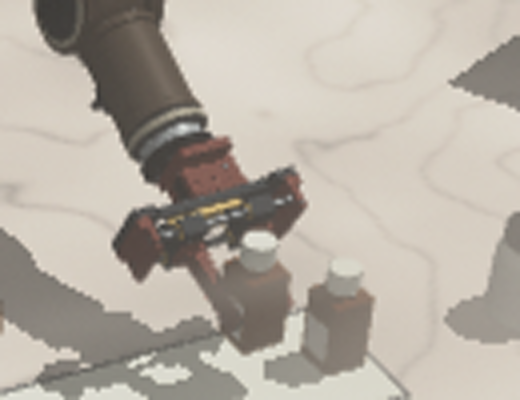

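Call:
play_rows:
  slide:
    - [0.012,-0.018,0]
    - [0.02,-0.03,0]
    - [0.024,-0.037,0]
    - [0.026,-0.041,0]
    - [0.027,-0.043,0]
    - [0.027,-0.043,0]
  twist:
    - [0.007,-0.004,0.006]
    - [0.007,-0.004,0.006]
    - [0.007,-0.004,0.006]
    - [0.007,-0.004,0.006]
    - [0.007,-0.004,0.006]
    - [0.007,-0.004,0.006]
  grip: [0.02,0.02,0.02,0.02,0.02,0.02]

```text
clock: 15.35
tcp_pos: [0.4843, 0.1117, 0.1295]
tool_rot: [1.532, 0.41, -0.41]
wrist_force: [1.3, 0.4, -2.7]
width: 0.0457
```

Call:
play_rows:
  slide:
    - [0.001,-0.002,0]
    - [0.0015,-0.003,0]
    - [0.002,-0.004,0]
    - [0.002,-0.004,0]
  twist:
    - [0,0,0]
    - [0,0,0]
    - [0,0,0]
    - [0,0,0]
  grip: [0.02,0.02,0.02,0.02]

```text
clock: 15.85
tcp_pos: [0.4843, 0.112, 0.1258]
tool_rot: [1.533, 0.408, -0.407]
wrist_force: [-4.8, 1.7, 7.3]
width: 0.046
```

Contact with the plate. Release and back off.

Call:
play_rows:
  slide:
    - [0,0.001,0]
    - [0,0.001,0]
    - [0,0.001,0]
    - [-0.03,0.001,0]
    - [-0.08,0.001,0]
    - [-0.12,0.03,0]
    - [-0.12,0.06,0]
  twist:
    - [0,0,0]
    - [0,0,0]
    - [0,0,0]
    - [0,0,0]
    - [0,0,0]
    - [0,0,0]
    - [0,0,0]
  grip: [0.066,0.066,0.066,0.066,0.066,0.07,0.08]

```text
clock: 16.73
tcp_pos: [0.4205, 0.1175, 0.144]
tool_rot: [1.52, 0.447, -0.423]
wrist_force: [0.3, 0.3, -1.2]
width: 0.0765
```

```bash
python3 fk.py | sed -n 1,2p; python3 -c "
from plan import *
print(bottles(snap('top','t7'))); snap('scene','s7')
planR(Rs(-91.5),[.4326,-.1002,.14],12,[.45,.4,0,2.05,-.5,1,.8],.08)"
```

```text
0.0014307075810628721 [-0.1158  0.3106  0.5068  0.0416  0.0024  0.4534  0.0086  0.1748 -0.0341
 -0.0425 -0.0407  0.0255  0.0544  0.0086] (-1, -1, -1, -1)
[(array([ 0.4215, -0.2569]), 88.5, array([317., 248.]), array([10., 22.]), 46), (array([ 0.4426, -0.0498]), -86.7, array([258.8, 243.6]), array([10.5, 21. ]), 28)]
t 16.82 q [-0.05   0.785 -0.588  2.53   2.514  1.302  1.892] w 0.0794 tcp [0.4213 0.1153 0.1466] F [ 0.8  0.2 -1.3]
qt [ 0.48  0.4   0.    2.04 -0.55  1.05  0.82] 1.448169265490374e-06
[[0.004, 0.028, 0.072], [-0.007, 0.048, 0.14], [-0.029, 0.06, 0.199], [-0.058, 0.064, 0.243], [-0.088, 0.062, 0.274], [-0.112, 0.058, 0.29], [-0.128, 0.053, 0.295], [-0.131, 0.052, 0.294], [-0.123, 0.055, 0.293], [-0.104, 0.064, 0.296], [-0.078, 0.08, 0.308], [-0.051, 0.101, 0.332]]
[[0.197, -0.316, -0.026], [0.417, -0.626, -0.025], [0.654, -0.929, 0.005], [0.905, -1.223, 0.06], [1.168, -1.508, 0.142], [1.438, -1.783, 0.248], [1.715, -2.047, 0.378], [1.997, -2.3, 0.529], [-1.83, 2.04, -0.561], [-1.591, 1.717, -0.547], [-1.345, 1.408, -0.504], [-1.096, 1.114, -0.432]]
[[0.576, 0.028, 0.108], [0.428, -0.227, 0.162], [0.254, -0.225, 0.164], [0.293, -0.109, 0.133]]
direct (array([-0.0658,  0.119 ,  0.2964]), array([-1.112,  1.077, -0.397]))
```

```bash
python3 -c "
from plan import *
planR(Rs(88.5,30,-1),[.4215,-.2569,.16],12,[.1,.3,0,2.2,.8,.7,2.4],.12)"
```

```text
t 16.82 q [-0.05   0.785 -0.588  2.53   2.514  1.302  1.892] w 0.0794 tcp [0.4213 0.1153 0.1466] F [ 0.8  0.2 -1.3]
qt [ 0.12  0.26 -0.    2.19  0.73  0.78  2.68] 6.435318391726768e-06
[[-0.005, 0.043, 0.043], [-0.013, 0.079, 0.085], [-0.025, 0.11, 0.126], [-0.038, 0.133, 0.163], [-0.051, 0.15, 0.197], [-0.064, 0.16, 0.226], [-0.075, 0.164, 0.251], [-0.082, 0.163, 0.271], [-0.085, 0.156, 0.288], [-0.084, 0.146, 0.302], [-0.078, 0.132, 0.314], [-0.067, 0.116, 0.325]]
[[-0.01, -0.181, -0.03], [0.002, -0.353, -0.068], [0.034, -0.514, -0.113], [0.088, -0.663, -0.162], [0.162, -0.795, -0.213], [0.256, -0.91, -0.264], [0.369, -1.006, -0.313], [0.498, -1.08, -0.356], [0.641, -1.133, -0.391], [0.796, -1.162, -0.414], [0.959, -1.168, -0.424], [1.126, -1.152, -0.419]]
[[0.581, 0.078, 0.127], [0.555, -0.112, 0.216], [0.479, -0.224, 0.248], [0.423, -0.257, 0.212]]
direct (array([-0.082 ,  0.1325,  0.29  ]), array([ 1.159, -1.132, -0.38 ]))
```

Call:
play_rows:
  slide:
    - [-0.005,0.04,0]
    - [-0.01,0.08,0]
    - [-0.02,0.11,0]
  twist:
    - [0,0,0]
    - [0,0,0]
    - [0,0,0]
  grip: [0.08,0.08,0.08]

```text
clock: 17.2
tcp_pos: [0.4628, 0.1148, 0.2518]
tool_rot: [1.53, 0.439, -0.425]
wrist_force: [-0.3, -0.2, -0.7]
width: 0.0799
```

```bash
python3 -c "
from plan import *
planR(Rs(88.5,30,-1),[.4215,-.2569,.16],12,[.1,.3,0,2.2,.8,.7,2.4],.06)"
```

```text
t 17.2 q [ 0.023  0.448 -0.598  2.438  2.39   0.902  2.04 ] w 0.0799 tcp [0.4628 0.1148 0.2518] F [-0.3 -0.2 -0.7]
qt [ 0.12  0.26 -0.    2.19  0.73  0.78  2.68] 6.435318391726768e-06
[[0.0, 0.02, 0.041], [-0.002, 0.035, 0.08], [-0.007, 0.045, 0.118], [-0.015, 0.052, 0.153], [-0.023, 0.054, 0.185], [-0.032, 0.053, 0.213], [-0.04, 0.049, 0.239], [-0.048, 0.041, 0.26], [-0.054, 0.031, 0.279], [-0.058, 0.019, 0.295], [-0.059, 0.005, 0.308], [-0.058, -0.01, 0.319]]
[[0.052, -0.145, -0.035], [0.112, -0.284, -0.073], [0.18, -0.415, -0.113], [0.256, -0.538, -0.155], [0.34, -0.652, -0.198], [0.432, -0.756, -0.242], [0.533, -0.849, -0.284], [0.641, -0.931, -0.325], [0.758, -1.001, -0.364], [0.882, -1.059, -0.398], [1.012, -1.103, -0.428], [1.149, -1.133, -0.451]]
[[0.628, 0.076, 0.207], [0.596, -0.091, 0.234], [0.523, -0.201, 0.231], [0.451, -0.25, 0.197]]
direct (array([-0.0619,  0.0214,  0.2896]), array([ 1.157, -1.131, -0.38 ]))
```

Call:
play_rows:
  slide:
    - [0,0.02,0.041]
    - [-0.002,0.035,0.08]
    - [-0.007,0.045,0.118]
    - [-0.015,0.052,0.153]
    - [-0.023,0.054,0.183]
    - [-0.032,0.053,0.209]
    - [-0.04,0.05,0.23]
    - [-0.048,0.046,0.248]
    - [-0.054,0.04,0.263]
    - [-0.058,0.034,0.275]
    - [-0.061,0.028,0.284]
    - [-0.062,0.021,0.29]
  twist:
    - [0.052,-0.145,-0.035]
    - [0.112,-0.284,-0.073]
    - [0.18,-0.415,-0.113]
    - [0.256,-0.538,-0.155]
    - [0.34,-0.652,-0.198]
    - [0.432,-0.756,-0.242]
    - [0.533,-0.849,-0.284]
    - [0.641,-0.931,-0.315]
    - [0.758,-1.001,-0.34]
    - [0.882,-1.059,-0.36]
    - [1.012,-1.103,-0.38]
    - [1.157,-1.131,-0.38]
  grip: [0.08,0.08,0.08,0.08,0.08,0.08,0.08,0.08,0.08,0.08,0.08,0.08]

```text
clock: 18.7
tcp_pos: [0.4233, -0.1764, 0.3007]
tool_rot: [1.932, -0.551, -1.945]
wrist_force: [-0.2, 0.4, -0.3]
width: 0.0799
```

```bash
python3 -c "
from plan import *
log(); b=snap('top','t8'); print(bottles(b)); a=snap('scene','s8');cv2.imwrite('pics/m8.png',np.hstack([cv2.resize(a[120:280,130:350],None,fx=1.8,fy=1.8),cv2.resize(b[150:310,140:360],None,fx=1.8,fy=1.8)])[:,:,::-1])
print(go(Rs(88.5,30,-1),[.4215,-.257,.16]),go(Rs(88.5,30,-1),[.4215,-.257,.025]))"
```

```text
t 18.7 q [ 0.3    0.277 -0.24   2.161  0.81   0.872  2.591] w 0.0799 tcp [ 0.4233 -0.1764  0.3007] F [-0.2  0.4 -0.3]
[]
(array([-0.0013, -0.001 , -0.0006]), array([-0.005,  0.002, -0.001])) (array([ 0.1156, -0.0686, -0.0005]), array([-0.005,  0.002, -0.001]))
```

View pics/m8.png

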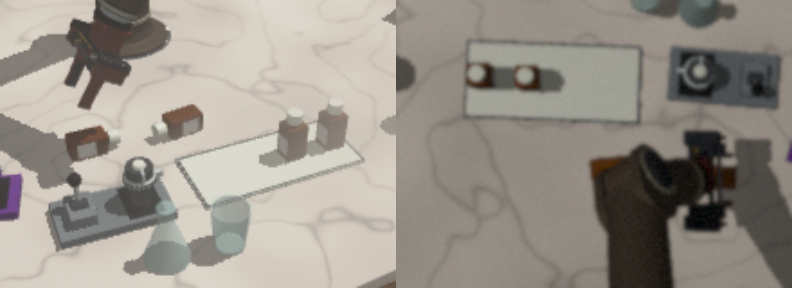

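Call:
play_rows:
  slide:
    - [0.04,-0.024,0]
    - [0.08,-0.047,0]
    - [0.105,-0.062,0]
    - [0.115,-0.068,0]
    - [0.115,-0.068,0]
    - [0.115,-0.068,0]
    - [0.115,-0.068,0]
    - [0.115,-0.068,0]
    - [0.115,-0.068,0]
    - [0.08,-0.047,0]
    - [0.03,-0.018,0]
    - [0,0,0]
  twist:
    - [0,0,0]
    - [0,0,0]
    - [0,0,0]
    - [0,0,0]
    - [0,0,0]
    - [0,0,0]
    - [0,0,0]
    - [0,0,0]
    - [0,0,0]
    - [0,0,0]
    - [0,0,0]
    - [0,0,0]
  grip: [0.08,0.08,0.08,0.08,0.08,0.02,0.02,0.02,0.02,0.02,0.02,0.02]

```text
clock: 20.3
tcp_pos: [0.4229, -0.177, 0.3028]
tool_rot: [1.932, -0.551, -1.943]
wrist_force: [0.8, -1.3, -1.5]
width: 0.046
```

```bash
python3 -c "
from plan import *
plan(-1,0,[.614,-.075,.14],22,-1.5,.09)"
```

```text
t 20.3 q [ 0.305  0.273 -0.244  2.16   0.809  0.875  2.595] w 0.046 tcp [ 0.4229 -0.177   0.3028] F [ 0.8 -1.3 -1.5]
qt [-0.09  0.51  0.28  2.46  3.45  0.86 -1.81] 0.01956234491553477
[[-0.005, 0.019, -0.002], [-0.011, 0.036, -0.005], [-0.016, 0.051, -0.009], [-0.022, 0.064, -0.013], [-0.027, 0.074, -0.019], [-0.032, 0.083, -0.025], [-0.036, 0.088, -0.032], [-0.04, 0.091, -0.04], [-0.043, 0.091, -0.047], [-0.045, 0.088, -0.054], [-0.047, 0.082, -0.061], [-0.047, 0.074, -0.067], [-0.046, 0.063, -0.072], [-0.044, 0.049, -0.076], [-0.04, 0.034, -0.079], [-0.035, 0.015, -0.081], [-0.029, -0.005, -0.081], [-0.021, -0.027, -0.079], [-0.011, -0.05, -0.076], [-0.0, -0.075, -0.07], [0.012, -0.101, -0.062], [0.027, -0.128, -0.053]]
[[0.113, 0.031, 0.076], [0.224, 0.077, 0.144], [0.331, 0.136, 0.2], [0.435, 0.208, 0.243], [0.535, 0.289, 0.27], [0.631, 0.378, 0.281], [0.722, 0.47, 0.274], [0.809, 0.563, 0.248], [0.891, 0.653, 0.203], [0.968, 0.738, 0.139], [1.04, 0.814, 0.057], [1.108, 0.877, -0.041], [1.172, 0.924, -0.153], [1.231, 0.953, -0.277], [1.287, 0.962, -0.41], [1.34, 0.948, -0.547], [1.391, 0.91, -0.686], [1.439, 0.849, -0.822], [1.485, 0.764, -0.952], [1.531, 0.656, -1.07], [1.576, 0.527, -1.173], [1.621, 0.38, -1.258]]
[[0.437, -0.282, 0.197], [0.445, -0.303, 0.218], [0.455, -0.321, 0.239], [0.467, -0.336, 0.258], [0.481, -0.347, 0.276], [0.496, -0.355, 0.292], [0.513, -0.359, 0.306], [0.53, -0.36, 0.317], [0.548, -0.356, 0.326], [0.566, -0.35, 0.331], [0.583, -0.34, 0.333], [0.6, -0.326, 0.332], [0.615, -0.31, 0.327], [0.629, -0.291, 0.319], [0.64, -0.269, 0.307], [0.649, -0.245, 0.292], [0.655, -0.22, 0.273], [0.657, -0.192, 0.251], [0.657, -0.164, 0.227], [0.652, -0.136, 0.199], [0.644, -0.107, 0.169], [0.632, -0.078, 0.137]]
direct (array([ 0.0187, -0.1304, -0.0465]), array([ 1.621,  0.431, -1.223]))
```

```bash
python3 -c "
from plan import *
plan(-1,-15,[.64,-.076,.14],20,-1.5,.1)"
```

```text
t 20.3 q [ 0.305  0.273 -0.244  2.16   0.809  0.875  2.595] w 0.046 tcp [ 0.4229 -0.177   0.3028] F [ 0.8 -1.3 -1.5]
qt [-0.05  0.51 -0.03  2.45  2.76  0.85 -1.49] 5.7745133153971895e-06
[[-0.01, 0.013, -0.002], [-0.02, 0.024, -0.004], [-0.029, 0.033, -0.008], [-0.037, 0.04, -0.012], [-0.044, 0.045, -0.017], [-0.05, 0.048, -0.022], [-0.055, 0.048, -0.028], [-0.058, 0.046, -0.034], [-0.061, 0.041, -0.04], [-0.062, 0.034, -0.046], [-0.062, 0.025, -0.051], [-0.061, 0.013, -0.056], [-0.058, -0.002, -0.061], [-0.054, -0.018, -0.065], [-0.049, -0.037, -0.067], [-0.041, -0.058, -0.069], [-0.032, -0.081, -0.07], [-0.022, -0.107, -0.069], [-0.01, -0.133, -0.066], [0.004, -0.162, -0.062]]
[[0.121, 0.028, 0.058], [0.24, 0.068, 0.109], [0.357, 0.12, 0.149], [0.473, 0.181, 0.178], [0.586, 0.25, 0.193], [0.696, 0.325, 0.194], [0.804, 0.402, 0.179], [0.908, 0.479, 0.147], [1.01, 0.554, 0.1], [1.107, 0.623, 0.036], [1.202, 0.684, -0.044], [1.293, 0.733, -0.138], [1.38, 0.769, -0.245], [1.464, 0.788, -0.362], [1.544, 0.788, -0.488], [1.62, 0.769, -0.619], [1.693, 0.727, -0.752], [1.762, 0.663, -0.884], [1.828, 0.575, -1.01], [1.891, 0.466, -1.127]]
[[0.437, -0.272, 0.196], [0.445, -0.283, 0.216], [0.454, -0.293, 0.234], [0.464, -0.3, 0.25], [0.477, -0.305, 0.264], [0.49, -0.307, 0.276], [0.505, -0.306, 0.286], [0.52, -0.303, 0.292], [0.535, -0.297, 0.296], [0.551, -0.289, 0.297], [0.566, -0.277, 0.296], [0.581, -0.264, 0.291], [0.595, -0.247, 0.283], [0.607, -0.228, 0.272], [0.618, -0.207, 0.257], [0.627, -0.184, 0.24], [0.634, -0.159, 0.219], [0.639, -0.132, 0.196], [0.641, -0.105, 0.169], [0.64, -0.076, 0.14]]
direct (array([ 0.0005, -0.162 , -0.0762]), array([ 1.881,  0.501, -1.09 ]))
```

Call:
play_rows:
  slide:
    - [-0.01,0.013,-0.002]
    - [-0.02,0.024,-0.004]
    - [-0.029,0.033,-0.008]
    - [-0.037,0.04,-0.012]
    - [-0.044,0.045,-0.017]
    - [-0.05,0.048,-0.022]
    - [-0.055,0.048,-0.028]
    - [-0.058,0.046,-0.034]
    - [-0.061,0.041,-0.04]
    - [-0.062,0.034,-0.046]
    - [-0.062,0.025,-0.051]
    - [-0.061,0.013,-0.056]
  twist:
    - [0.121,0.028,0.058]
    - [0.24,0.068,0.109]
    - [0.357,0.12,0.149]
    - [0.473,0.181,0.178]
    - [0.586,0.25,0.193]
    - [0.696,0.325,0.194]
    - [0.804,0.402,0.179]
    - [0.908,0.479,0.147]
    - [1.01,0.554,0.1]
    - [1.107,0.623,0.036]
    - [1.202,0.684,-0.044]
    - [1.293,0.733,-0.138]
  grip: [0.02,0.02,0.02,0.02,0.02,0.02,0.02,0.02,0.02,0.02,0.02,0.02]

```text
clock: 21.8
tcp_pos: [0.4791, -0.1592, 0.362]
tool_rot: [-2.287, 1.208, 0.466]
wrist_force: [0.2, -0.2, -1.9]
width: 0.0462
```

```bash
python3 -c "
from plan import *
plan(-1,-15,[.64,-.076,.14],10,-1.5,.02)"
```

```text
t 21.8 q [ 0.137  0.198 -0.169  2.273  1.721  0.777  0.483] w 0.0462 tcp [ 0.4791 -0.1592  0.362 ] F [ 0.2 -0.2 -1.9]
qt [-0.07  0.51 -0.02  2.45  2.76  0.85 -1.5 ] 5.714386339228383e-06
[[0.002, -0.005, 0.008], [0.004, -0.01, 0.018], [0.006, -0.015, 0.03], [0.007, -0.02, 0.046], [0.007, -0.023, 0.064], [0.007, -0.026, 0.085], [0.006, -0.028, 0.108], [0.005, -0.028, 0.133], [0.003, -0.027, 0.161], [-0.0, -0.024, 0.19]]
[[0.092, 0.008, -0.044], [0.184, 0.004, -0.092], [0.277, -0.013, -0.142], [0.371, -0.043, -0.192], [0.465, -0.088, -0.239], [0.559, -0.146, -0.28], [0.653, -0.216, -0.314], [0.747, -0.299, -0.336], [0.839, -0.393, -0.344], [0.93, -0.495, -0.337]]
[[0.591, -0.259, 0.296], [0.602, -0.248, 0.29], [0.613, -0.235, 0.282], [0.623, -0.219, 0.27], [0.631, -0.201, 0.255], [0.638, -0.18, 0.238], [0.643, -0.157, 0.217], [0.645, -0.131, 0.194], [0.644, -0.104, 0.168], [0.64, -0.076, 0.14]]
direct (array([ 0.0065, -0.0388,  0.1821]), array([ 0.9  , -0.437, -0.334]))
```

Call:
play_rows:
  slide:
    - [0.002,-0.005,0.008]
    - [0.004,-0.01,0.018]
    - [0.006,-0.015,0.03]
    - [0.007,-0.02,0.046]
    - [0.007,-0.023,0.064]
    - [0.007,-0.026,0.085]
    - [0.007,-0.03,0.108]
    - [0.007,-0.033,0.133]
    - [0.007,-0.036,0.16]
    - [0.006,-0.039,0.182]
    - [0.006,-0.039,0.182]
    - [0.006,-0.039,0.182]
  twist:
    - [0.092,0.008,-0.044]
    - [0.184,0.004,-0.092]
    - [0.277,-0.013,-0.142]
    - [0.371,-0.043,-0.192]
    - [0.465,-0.088,-0.239]
    - [0.559,-0.146,-0.28]
    - [0.653,-0.216,-0.31]
    - [0.747,-0.299,-0.33]
    - [0.829,-0.38,-0.334]
    - [0.9,-0.437,-0.334]
    - [0.9,-0.437,-0.334]
    - [0.9,-0.437,-0.334]
  grip: [0.02,0.02,0.02,0.02,0.02,0.02,0.02,0.02,0.02,0.02,0.02,0.02]

```text
clock: 23.3
tcp_pos: [0.5036, -0.0398, 0.2222]
tool_rot: [-1.457, 0.604, 0.204]
wrist_force: [-0.9, 1.1, -1.1]
width: 0.0461
```

```bash
python3 -c "
from plan import *
log(); print(go(Rf(-1,-15),[.64,-.076,.06]));print(go(Rf(-1,-15),[.64,-.076,.046])); snap('scene','s9'); print(bottles(snap('top','t9')))"
```

```text
t 23.3 q [ 0.281  0.545 -0.492  2.401  2.54   0.948 -1.167] w 0.0461 tcp [ 0.5036 -0.0398  0.2222] F [-0.9  1.1 -1.1]
(array([0.0404, 0.0699, 0.0005]), array([ 0.002, -0.002,  0.   ]))
(array([0.0474, 0.082 , 0.0006]), array([ 0.002, -0.002,  0.   ]))
[]
```

Precise alignment. Lower to about 8 mm above contact, then slowly down.

Call:
play_rows:
  slide:
    - [0.015,0.026,0]
    - [0.03,0.052,0]
    - [0.038,0.066,0]
    - [0.042,0.073,0]
    - [0.044,0.077,0]
    - [0.045,0.079,0]
    - [0.045,0.079,0]
  twist:
    - [0,0,0]
    - [0,0,0]
    - [0,0,0]
    - [0,0,0]
    - [0,0,0]
    - [0,0,0]
    - [0,0,0]
  grip: [0.02,0.02,0.02,0.02,0.02,0.02,0.02]

```text
clock: 24.28
tcp_pos: [0.5034, -0.0398, 0.1322]
tool_rot: [-1.457, 0.603, 0.203]
wrist_force: [-0.0, -0.3, -1.6]
width: 0.0458
```

Call:
play_rows:
  slide:
    - [0.001,0.002,0]
    - [0.0015,0.003,0]
    - [0.002,0.0035,0]
    - [0.0025,0.0045,0]
    - [0.0025,0.0045,0]
  twist:
    - [0,0,0]
    - [0,0,0]
    - [0,0,0]
    - [0,0,0]
    - [0,0,0]
  grip: [0.02,0.02,0.02,0.02,0.02]

```text
clock: 24.9
tcp_pos: [0.5035, -0.0396, 0.1273]
tool_rot: [-1.457, 0.601, 0.202]
wrist_force: [-2.6, 1.3, 4.0]
width: 0.0459
```

Call:
play_rows:
  slide:
    - [0,-0.001,0]
    - [0,-0.001,0]
    - [0,-0.001,0]
    - [-0.03,0,0]
    - [-0.07,0,0]
    - [-0.08,-0.03,0]
    - [-0.08,-0.07,0]
    - [-0.08,-0.11,0]
    - [-0.08,-0.15,0]
  twist:
    - [0,0,0]
    - [0,0,0]
    - [0,0,0]
    - [0,0,0]
    - [0,0,0]
    - [0,0,0]
    - [0,0,0]
    - [0,0,0]
    - [0,0,0]
  grip: [0.066,0.066,0.066,0.066,0.066,0.07,0.08,0.08,0.08]

```text
clock: 26.02
tcp_pos: [0.5088, -0.0409, 0.2987]
tool_rot: [-1.457, 0.601, 0.202]
wrist_force: [-0.1, -0.0, -0.3]
width: 0.08
```

```bash
python3 fk.py | sed -n 1,2p; python3 -c "
from plan import *
b=snap('top','t10'); print(bottles(b)); a=snap('scene','s10');cv2.imwrite('pics/m10.png',np.hstack([cv2.resize(a[120:280,130:350],None,fx=1.8,fy=1.8),cv2.resize(b[150:310,140:360],None,fx=1.8,fy=1.8)])[:,:,::-1])
planR(Rs(-86.7),[.4426,-.0498,.16],14,[.35,.4,0,2.05,-.5,1,.8],.04)"
```

```text
0.003137938961268261 [-0.1106  0.2726  0.5574 -0.0266  0.0021  0.4909  0.017   0.1729 -0.039
  0.0102 -0.0294 -0.019   0.0468 -0.0079] (-1, -1, -1, -1)
[(array([ 0.5602, -0.0645]), -113.3, array([262.1, 210.5]), array([18.4, 12.1]), 19)]
t 26.12 q [ 0.313  0.343 -0.508  2.355  2.421  0.734 -1.059] w 0.08 tcp [ 0.5107 -0.0411  0.3017] F [ 0.   0.3 -0.2]
qt [ 0.37  0.37  0.    2.02 -0.55  1.1   0.78] 1.4096931452156625e-06
[[0.003, -0.008, -0.042], [0.0, -0.011, -0.081], [-0.007, -0.007, -0.116], [-0.018, 0.0, -0.144], [-0.03, 0.011, -0.166], [-0.044, 0.024, -0.18], [-0.057, 0.037, -0.186], [-0.067, 0.049, -0.185], [-0.074, 0.058, -0.177], [-0.077, 0.064, -0.165], [-0.075, 0.064, -0.15], [-0.067, 0.06, -0.134], [-0.055, 0.049, -0.119], [-0.038, 0.034, -0.107]]
[[0.045, 0.17, 0.045], [0.091, 0.332, 0.11], [0.143, 0.482, 0.195], [0.2, 0.615, 0.298], [0.267, 0.727, 0.418], [0.343, 0.815, 0.55], [0.431, 0.874, 0.691], [0.531, 0.901, 0.835], [0.643, 0.893, 0.977], [0.766, 0.85, 1.109], [0.897, 0.77, 1.224], [1.034, 0.656, 1.315], [1.174, 0.51, 1.374], [1.311, 0.339, 1.395]]
[[0.643, -0.152, 0.234], [0.526, -0.287, 0.217], [0.391, -0.294, 0.177], [0.333, -0.195, 0.142], [0.397, -0.077, 0.146]]
direct (array([-0.0326,  0.019 , -0.1035]), array([1.324, 0.362, 1.355]))
```

View pics/m10.png

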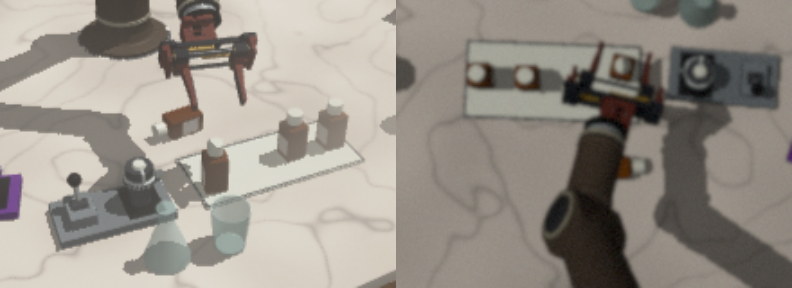

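Call:
play_rows:
  slide:
    - [0.002,-0.018,-0.042]
    - [-0.002,-0.025,-0.081]
    - [-0.01,-0.025,-0.116]
    - [-0.022,-0.018,-0.144]
    - [-0.035,-0.008,-0.166]
    - [-0.05,0.004,-0.18]
    - [-0.062,0.015,-0.184]
    - [-0.07,0.024,-0.182]
    - [-0.075,0.03,-0.174]
    - [-0.074,0.034,-0.16]
    - [-0.07,0.036,-0.145]
    - [-0.06,0.034,-0.13]
  twist:
    - [0.045,0.17,0.045]
    - [0.091,0.332,0.11]
    - [0.143,0.482,0.195]
    - [0.2,0.615,0.298]
    - [0.267,0.727,0.418]
    - [0.343,0.815,0.55]
    - [0.431,0.874,0.691]
    - [0.531,0.901,0.835]
    - [0.643,0.893,0.977]
    - [0.766,0.85,1.109]
    - [0.897,0.77,1.224]
    - [1.034,0.656,1.315]
  grip: [0.08,0.08,0.08,0.08,0.08,0.08,0.08,0.08,0.08,0.08,0.08,0.08]

```text
clock: 27.62
tcp_pos: [0.4098, -0.1477, 0.3007]
tool_rot: [0.09, 1.809, 0.348]
wrist_force: [0.1, -0.1, -1.2]
width: 0.0803
```

```bash
python3 -c "
from plan import *
log(); print(bottles(snap('top','t11'))); print(go(Rs(-86.7),[.4426,-.0498,.14]))"
```

```text
t 27.62 q [ 0.566  0.356 -0.327  2.011 -0.068  1.119  0.44 ] w 0.0803 tcp [ 0.4098 -0.1477  0.3007] F [ 0.1 -0.1 -1.2]
[(array([ 0.4428, -0.0508]), 93.7, array([259.1, 243.5]), array([10.4, 20.7]), 119)]
(array([0.0126, 0.0057, 0.0419]), array([ 0.033, -0.256,  0.237]))
```

Call:
play_rows:
  slide:
    - [0.013,0.006,0.042]
    - [0.013,0.006,0.042]
    - [0.013,0.006,0.042]
    - [0.013,0.006,0.042]
    - [0.013,0.006,0.042]
  twist:
    - [0.016,-0.13,0.12]
    - [0.033,-0.256,0.237]
    - [0.033,-0.256,0.237]
    - [0.033,-0.256,0.237]
    - [0.033,-0.256,0.237]
  grip: [0.08,0.08,0.08,0.08,0.08]

```text
clock: 28.3
tcp_pos: [0.4472, -0.1303, 0.2811]
tool_rot: [0.364, 1.549, 0.456]
wrist_force: [0.2, 0.8, -1.3]
width: 0.0798
```

```bash
python3 -c "
from plan import *
log(); print(go(Rs(-86.5),[.4428,-.0505,.14]),go(Rs(-86.5),[.4428,-.0505,.025]))"
```

```text
t 28.3 q [ 0.692  0.429 -0.421  2.013 -0.389  0.96   0.61 ] w 0.0798 tcp [ 0.4472 -0.1303  0.2811] F [ 0.2  0.8 -1.3]
(array([-0.0009, -0.0013,  0.0005]), array([-0.002, -0.001,  0.002])) (array([ 0.0988, -0.0587,  0.0007]), array([-0.002, -0.001,  0.002]))
```

Call:
play_rows:
  slide:
    - [0.04,-0.024,0]
    - [0.075,-0.045,0]
    - [0.092,-0.055,0]
    - [0.099,-0.059,0]
    - [0.099,-0.059,0]
    - [0.099,-0.059,0]
    - [0.099,-0.059,0]
    - [0.099,-0.059,0]
    - [0.099,-0.059,0]
    - [0.06,-0.036,0]
    - [0.01,-0.006,0]
    - [-0.02,0.012,0]
  twist:
    - [0,0,0]
    - [0,0,0]
    - [0,0,0]
    - [0,0,0]
    - [0,0,0]
    - [0,0,0]
    - [0,0,0]
    - [0,0,0]
    - [0,0,0]
    - [0,0,0]
    - [0,0,0]
    - [0,0,0]
  grip: [0.08,0.08,0.08,0.08,0.08,0.02,0.02,0.02,0.02,0.02,0.02,0.02]

```text
clock: 29.8
tcp_pos: [0.4473, -0.1298, 0.3067]
tool_rot: [0.363, 1.547, 0.455]
wrist_force: [0.2, -0.7, -2.5]
width: 0.0456
```

```bash
python3 -c "
from plan import *
plan(-1,-8,[.63,.018,.16],16,-1.5,.1)"
```

```text
t 29.8 q [ 0.695  0.388 -0.423  1.994 -0.393  1.014  0.593] w 0.0456 tcp [ 0.4473 -0.1298  0.3067] F [ 0.2 -0.7 -2.5]
qt [-0.21  0.43 -0.07  2.46  2.67  0.83 -1.44] 2.069975226502707e-05
[[-0.002, 0.0, -0.021], [-0.008, -0.002, -0.038], [-0.016, -0.006, -0.051], [-0.026, -0.011, -0.059], [-0.035, -0.016, -0.061], [-0.044, -0.019, -0.058], [-0.05, -0.02, -0.05], [-0.052, -0.017, -0.037], [-0.05, -0.01, -0.022], [-0.041, -0.0, -0.006], [-0.026, 0.014, 0.01], [-0.005, 0.032, 0.024], [0.023, 0.052, 0.035], [0.058, 0.074, 0.04], [0.098, 0.097, 0.04], [0.143, 0.12, 0.032]]
[[-0.0, 0.125, -0.135], [-0.011, 0.228, -0.28], [-0.035, 0.307, -0.433], [-0.072, 0.361, -0.59], [-0.123, 0.391, -0.747], [-0.189, 0.395, -0.898], [-0.271, 0.375, -1.04], [-0.367, 0.333, -1.166], [-0.477, 0.271, -1.274], [-0.599, 0.191, -1.358], [-0.732, 0.099, -1.416], [-0.873, -0.002, -1.443], [-1.02, -0.106, -1.439], [-1.169, -0.208, -1.403], [-1.318, -0.303, -1.336], [-1.464, -0.386, -1.239]]
[[0.424, -0.082, 0.16], [0.392, -0.112, 0.158], [0.37, -0.147, 0.162], [0.359, -0.184, 0.17], [0.359, -0.218, 0.182], [0.371, -0.248, 0.196], [0.393, -0.271, 0.211], [0.423, -0.284, 0.224], [0.459, -0.286, 0.235], [0.498, -0.275, 0.243], [0.537, -0.251, 0.245], [0.573, -0.215, 0.242], [0.602, -0.168, 0.232], [0.623, -0.111, 0.215], [0.633, -0.049, 0.191], [0.63, 0.018, 0.16]]
direct (array([0.1384, 0.1103, 0.053 ]), array([-1.448, -0.39 , -1.295]))
```

Call:
play_rows:
  slide:
    - [-0.002,0,-0.021]
    - [-0.008,-0.002,-0.038]
    - [-0.016,-0.006,-0.051]
    - [-0.026,-0.011,-0.059]
    - [-0.035,-0.016,-0.061]
    - [-0.044,-0.019,-0.058]
    - [-0.05,-0.02,-0.05]
    - [-0.052,-0.017,-0.037]
    - [-0.05,-0.01,-0.022]
    - [-0.041,0,-0.006]
    - [-0.026,0.014,0.01]
    - [-0.005,0.032,0.024]
  twist:
    - [0,0.125,-0.135]
    - [-0.011,0.228,-0.28]
    - [-0.035,0.307,-0.433]
    - [-0.072,0.361,-0.59]
    - [-0.123,0.391,-0.747]
    - [-0.189,0.395,-0.898]
    - [-0.271,0.375,-1.04]
    - [-0.367,0.333,-1.166]
    - [-0.477,0.271,-1.274]
    - [-0.599,0.191,-1.358]
    - [-0.732,0.099,-1.416]
    - [-0.873,-0.002,-1.443]
  grip: [0.02,0.02,0.02,0.02,0.02,0.02,0.02,0.02,0.02,0.02,0.02,0.02]

```text
clock: 31.3
tcp_pos: [0.4698, -0.1023, 0.3267]
tool_rot: [-1.356, 1.094, -0.071]
wrist_force: [0.8, -1.1, -1.7]
width: 0.0459
```

```bash
python3 -c "
from plan import *
plan(-1,-8,[.63,.018,.16],7,-1.5,.03)"
```

```text
t 31.3 q [ 0.128  0.241 -0.306  2.308  1.639  0.826 -0.585] w 0.0459 tcp [ 0.4698 -0.1023  0.3267] F [ 0.8 -1.1 -1.7]
qt [-0.24  0.43 -0.03  2.46  2.68  0.82 -1.46] 6.87723038522714e-06
[[-0.006, -0.006, 0.013], [-0.011, -0.006, 0.03], [-0.016, 0.001, 0.048], [-0.02, 0.015, 0.068], [-0.023, 0.036, 0.089], [-0.027, 0.064, 0.11], [-0.029, 0.099, 0.13]]
[[-0.021, -0.061, -0.059], [-0.042, -0.134, -0.108], [-0.064, -0.218, -0.145], [-0.087, -0.31, -0.169], [-0.111, -0.408, -0.179], [-0.137, -0.511, -0.173], [-0.166, -0.615, -0.151]]
[[0.577, -0.189, 0.249], [0.596, -0.166, 0.253], [0.613, -0.138, 0.249], [0.625, -0.104, 0.239], [0.633, -0.066, 0.22], [0.635, -0.025, 0.194], [0.63, 0.018, 0.16]]
direct (array([-0.0252,  0.0975,  0.1308]), array([-0.181, -0.582, -0.154]))
```

Call:
play_rows:
  slide:
    - [-0.006,-0.006,0.013]
    - [-0.011,-0.006,0.03]
    - [-0.016,0.001,0.048]
    - [-0.02,0.015,0.068]
    - [-0.023,0.036,0.089]
    - [-0.025,0.064,0.11]
    - [-0.025,0.097,0.131]
    - [-0.025,0.097,0.131]
    - [-0.025,0.097,0.131]
    - [-0.025,0.097,0.131]
  twist:
    - [-0.021,-0.061,-0.059]
    - [-0.042,-0.134,-0.108]
    - [-0.064,-0.218,-0.145]
    - [-0.087,-0.31,-0.169]
    - [-0.111,-0.408,-0.179]
    - [-0.14,-0.5,-0.173]
    - [-0.181,-0.582,-0.154]
    - [-0.181,-0.582,-0.154]
    - [-0.181,-0.582,-0.154]
    - [-0.181,-0.582,-0.154]
  grip: [0.02,0.02,0.02,0.02,0.02,0.02,0.02,0.02,0.02,0.02]

```text
clock: 32.55
tcp_pos: [0.4909, 0.037, 0.2426]
tool_rot: [-1.493, 0.514, 0.298]
wrist_force: [0.7, 0.2, -1.6]
width: 0.0458
```

```bash
python3 -c "
from plan import *
log(); print(go(Rf(-1,-8),[.63,.018,.052]));a=snap('scene','s12',(170,120,350,260),4); snap('top','t12')"
```

```text
t 32.55 q [ 0.093  0.474 -0.472  2.423  2.474  0.916 -1.172] w 0.0458 tcp [0.4909 0.037  0.2426] F [ 0.7  0.2 -1.6]
(array([0.0536, 0.095 , 0.0006]), array([-0.001, -0.002,  0.002]))
```

View pics/s12.png

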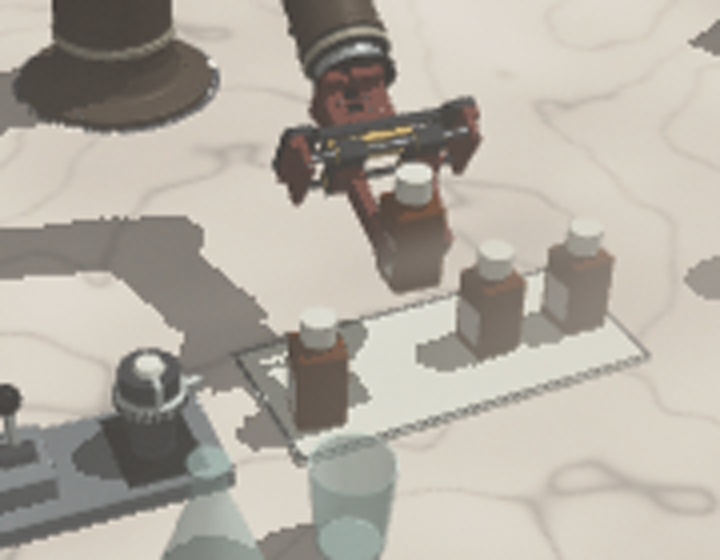

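Call:
play_rows:
  slide:
    - [0.015,0.026,0]
    - [0.03,0.053,0]
    - [0.042,0.074,0]
    - [0.048,0.085,0]
    - [0.052,0.091,0]
    - [0.054,0.095,0]
    - [0.054,0.095,0]
  twist:
    - [0,0,0]
    - [0,0,0]
    - [0,0,0]
    - [0,0,0]
    - [0,0,0]
    - [0,0,0]
    - [0,0,0]
  grip: [0.02,0.02,0.02,0.02,0.02,0.02,0.02]

```text
clock: 33.52
tcp_pos: [0.4906, 0.0372, 0.1337]
tool_rot: [-1.493, 0.513, 0.298]
wrist_force: [-0.6, 0.1, -1.0]
width: 0.0461
```

Call:
play_rows:
  slide:
    - [0.001,0.002,0]
    - [0.002,0.0035,0]
    - [0.0025,0.0045,0]
    - [0.003,0.0055,0]
    - [0.003,0.0055,0]
  twist:
    - [0,0,0]
    - [0,0,0]
    - [0,0,0]
    - [0,0,0]
    - [0,0,0]
  grip: [0.02,0.02,0.02,0.02,0.02]

```text
clock: 34.15
tcp_pos: [0.4907, 0.0372, 0.1297]
tool_rot: [-1.495, 0.507, 0.293]
wrist_force: [-11.3, -0.3, 18.7]
width: 0.046
```

Call:
play_rows:
  slide:
    - [-0.001,-0.002,0]
    - [-0.001,-0.002,0]
    - [-0.001,-0.002,0]
    - [-0.03,-0.001,0]
    - [-0.07,0,0]
    - [-0.08,-0.03,0]
    - [-0.08,-0.07,0]
    - [-0.08,-0.11,0]
    - [-0.08,-0.15,0]
  twist:
    - [0,0,0]
    - [0,0,0]
    - [0,0,0]
    - [0,0,0]
    - [0,0,0]
    - [0,0,0]
    - [0,0,0]
    - [0,0,0]
    - [0,0,0]
  grip: [0.02,0.063,0.063,0.063,0.063,0.06,0.05,0.04,0.04]

```text
clock: 35.28
tcp_pos: [0.4951, 0.0364, 0.3007]
tool_rot: [-1.495, 0.508, 0.293]
wrist_force: [1.2, -0.3, -0.6]
width: 0.0405
```

```bash
python3 fk.py | sed -n 1,2p; python3 -c "
from plan import *
log(); b=snap('top','t13'); a=snap('scene','s13');cv2.imwrite('pics/m13.png',np.hstack([cv2.resize(a[150:280,140:350],None,fx=1.9,fy=1.9),cv2.resize(b[150:280,150:360],None,fx=1.9,fy=1.9)])[:,:,::-1])
# ring/lamp closeup from top0 and t11-s11 saved; scaled crops for measuring
t=np.load('pics/t4.npy');s=np.load('pics/s4.npy')
cv2.imwrite('pics/lamp.png',np.hstack([cv2.resize(t[170:220,285:355],None,fx=5.5,fy=8*5.5/8,interpolation=cv2.INTER_CUBIC),cv2.resize(s[205:255,155:225],None,fx=5.5,fy=5.5,interpolation=cv2.INTER_CUBIC)])[:,:,::-1])"
```

```text
0.004023453910037028 [-1.083e-01  2.714e-01  5.621e-01 -3.650e-02  3.000e-04  4.881e-01
  1.010e-02  1.800e-01 -3.380e-02  1.540e-02 -3.000e-02 -1.820e-02
t 35.27 q [ 0.417  0.403 -0.833  2.371  2.31   0.847 -0.918] w 0.0405 tcp [0.4951 0.0364 0.3007] F [ 1.2 -0.3 -0.6]
```

View pics/m13.png

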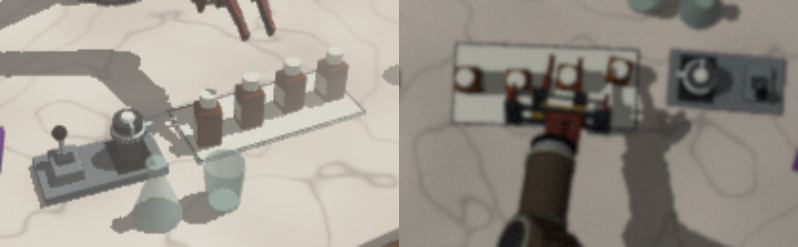

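View pics/lamp.png

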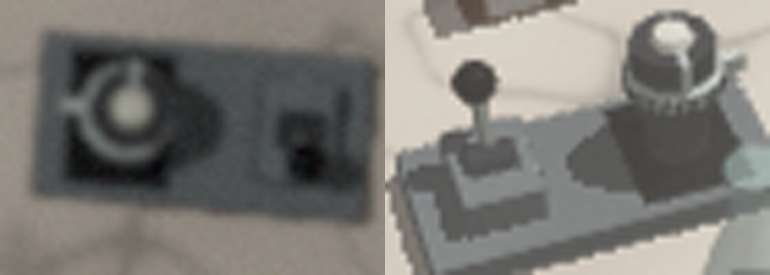

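Run:
```python
from h import *
def tri(ut,us):
    o1,d1=ray('top',ut);o2,d2=ray('scene',us)
    A=np.c_[d1,-d2]; s=np.linalg.lstsq(A,o2-o1,rcond=None)[0]; a,b=o1+d1*s[0],o2+d2*s[1]; return ((a+b)/2).round(4),np.linalg.norm(a-b).round(4)
T=lambda x,y:(285+(x-.5)/5.5,170+(y-.5)/5.5); S=lambda x,y:(155+(x-385)/5.5,205+y/5.5)
print('dome',tri(T(130,108),S(672,33)),onz('top',T(130,108),.112),onz('scene',S(672,33),.112))
print('lug',tri(T(62,106),S(740,62)),onz('top',T(62,106),.0765),onz('scene',S(740,62),.0765))
print('rib',onz('top',T(135,65),.104))
print('ball',tri(T(305,160),S(474,82)),onz('top',T(305,160),.086),onz('scene',S(474,82),.086))
# automatic: ring of light pixels in top view
im=np.load('pics/t4.npy').astype(int); 
w=im[180:202,292:322].mean(2); print(w.round().astype(int))
```

```text
dome (array([ 0.6274, -0.2259,  0.1045]), np.float64(0.0046)) [ 0.62588187 -0.22723411  0.112     ] [ 0.63700749 -0.22719785  0.112     ]
lug (array([ 0.6329, -0.1852,  0.0702]), np.float64(0.005)) [ 0.63129724 -0.18701077  0.0765    ] [ 0.640857   -0.18592064  0.0765    ]
rib [ 0.65382076 -0.23208623  0.104     ]
ball (array([ 0.5927, -0.3387,  0.084 ]), np.float64(0.0042)) [ 0.59185107 -0.34035712  0.086     ] [ 0.59603061 -0.33744003  0.086     ]
[[101  87  83  81  80  68  46  22  33  23  22  28  35  42  44  52  59  69
   58  51  44  46  44  47  57  66  76  82  80  82]
 [ 99  84  84  82  79  69  45  26  15  18  29  38  51  62  63  68  81  92
   84  56  40  22  27  29  47  63  76  78  79  80]
 [ 95  85  82  80  79  68  48  25  21  29  49  68  76  85  77  73  92 108
   97  70  48  35  23  24  40  64  76  79  79  80]
 [100  88  84  80  80  67  47  30  30  55  78  86  82  76  69  70  90 106
   93  67  49  43  38  29  38  62  75  77  80  81]
 [104  86  80  85  79  65  48  30  51  78  94  88  72  56  57  66  90 105
   87  55  52  46  43  35  42  54  66  73  75  75]
 [100  86  81  82  79
[... 1404 characters left out ...]
101  91  77  70  67  72
   73  75  71  60  52  33  35  42  47  43  47  41]
 [ 84  81  81  73  64  42  16  23  26  43  67  85  98 101  96  91  92  96
   96  88  77  52  36  29  36  40  37  46  45  46]
 [ 85  82  80  76  60  39  20  17  21  25  37  55  71  84  89  89  91  90
   85  75  58  40  23  26  33  40  43  51  51  57]
 [ 85  80  80  75  61  36  24  17  14  20  23  34  40  48  57  62  64  62
   54  45  29  15  17  27  36  44  48  57  62  66]
 [ 83  83  82  75  59  40  24  18  20  16  27  18  22  22  30  34  35  32
   31  24  17  10  16  36  46  52  62  69  73  77]
 [ 87  81  80  73  60  35  24  22  18  23  18  16  23  18  22  25  18  20
   18  14  14  12  30  42  60  67  69  73  79  79]]
```

```bash
cat >> h.py <<'E'
C=np.array([.6268,-.2275])
def Rr(phi):
    f=np.radians(phi); x=np.array([0,0,-1.]); z=np.array([np.sin(f),-np.cos(f),0]); return np.c_[x,np.cross(z,x),z]
def gr(phi,r=.048,z=.08):
    f=np.radians(phi); return np.array([C[0]+r*np.cos(f),C[1]+r*np.sin(f),z])
E
python3 -c "
from plan import *
planR(Rr(81),gr(81,.048,.2),12,[.3,.4,0,1.6,0,1.1,0],.05)"
```

```text
t 35.38 q [ 0.417  0.4   -0.834  2.368  2.311  0.849 -0.918] w 0.04 tcp [0.4969 0.0365 0.3037] F [-0.9  0.2  0.2]
qt [ 0.19  0.49 -0.01  1.58 -0.03  1.07  0.07] 1.8095510652127444e-06
[[0.017, -0.024, -0.038], [0.028, -0.043, -0.075], [0.036, -0.055, -0.108], [0.04, -0.063, -0.137], [0.044, -0.068, -0.161], [0.047, -0.071, -0.178], [0.051, -0.073, -0.19], [0.058, -0.076, -0.196], [0.068, -0.081, -0.199], [0.08, -0.088, -0.198], [0.096, -0.098, -0.195], [0.115, -0.112, -0.191]]
[[0.083, 0.175, 0.046], [0.171, 0.34, 0.103], [0.264, 0.491, 0.17], [0.364, 0.627, 0.244], [0.472, 0.744, 0.325], [0.589, 0.839, 0.411], [0.713, 0.91, 0.499], [0.845, 0.954, 0.585], [0.982, 0.969, 0.669], [1.123, 0.954, 0.745], [1.264, 0.907, 0.811], [1.401, 0.829, 0.864]]
[[0.665, -0.061, 0.247], [0.628, -0.214, 0.248], [0.572, -0.259, 0.225], [0.579, -0.222, 0.201]]
direct (array([ 0.1172, -0.1326, -0.1949]), array([1.42 , 0.837, 0.825]))
```

Call:
play_rows:
  slide:
    - [0.017,-0.024,-0.038]
    - [0.028,-0.043,-0.075]
    - [0.036,-0.055,-0.108]
    - [0.04,-0.065,-0.137]
    - [0.044,-0.074,-0.161]
    - [0.047,-0.081,-0.178]
    - [0.051,-0.087,-0.19]
    - [0.058,-0.093,-0.196]
    - [0.068,-0.1,-0.199]
    - [0.08,-0.108,-0.198]
    - [0.096,-0.119,-0.195]
    - [0.117,-0.132,-0.195]
  twist:
    - [0.083,0.175,0.046]
    - [0.171,0.34,0.103]
    - [0.264,0.491,0.17]
    - [0.364,0.627,0.244]
    - [0.472,0.744,0.325]
    - [0.589,0.839,0.411]
    - [0.713,0.91,0.499]
    - [0.845,0.954,0.585]
    - [0.982,0.969,0.669]
    - [1.123,0.954,0.745]
    - [1.264,0.907,0.811]
    - [1.42,0.837,0.825]
  grip: [0.036,0.036,0.036,0.036,0.036,0.036,0.036,0.036,0.036,0.036,0.036,0.036]

```text
clock: 36.88
tcp_pos: [0.6341, -0.1799, 0.3608]
tool_rot: [0.129, 1.57, -0.122]
wrist_force: [0.7, 1.3, -0.3]
width: 0.0358
```

```bash
python3 -c "
from plan import *
log(); print(go(Rr(81),gr(81,.048,.15)))"
```

```text
t 36.88 q [ 0.644  0.598 -0.67   1.52   0.386  1.163 -0.256] w 0.0358 tcp [ 0.6341 -0.1799  0.3608] F [ 0.7  1.3 -0.3]
(array([ 0.0478, -0.0004,  0.0004]), array([-0.003, -0.003, -0.004]))
```

Call:
play_rows:
  slide:
    - [0.03,0,0]
    - [0.06,0,0]
    - [0.085,0,0]
    - [0.105,0,0]
    - [0.115,0,0]
    - [0.118,0,0]
    - [0.118,0,0]
    - [0.118,0,0]
    - [0.118,0,0]
    - [0.118,0,0]
    - [0.118,0,0]
  twist:
    - [0,0,0]
    - [0,0,0]
    - [0,0,0]
    - [0,0,0]
    - [0,0,0]
    - [0,0,0]
    - [0,0,0]
    - [0,0,0]
    - [0,0,0]
    - [0,0,0]
    - [0,0,0]
  grip: [0.036,0.036,0.036,0.036,0.036,0.036,0.036,0,0,0,0]
  squeeze: 5

```text
clock: 38.25
tcp_pos: [0.6341, -0.1793, 0.2433]
tool_rot: [0.129, 1.569, -0.122]
wrist_force: [1.2, -0.7, 1.0]
width: 0.008
```

```bash
python3 -c "
from plan import *
log(); print(go(Rr(81),gr(81,.048,.08)))
for k in range(10): 
    p=81-(k+1)*8.73; print([a.tolist() for a in go(Rr(p),gr(p))])
snap('scene','s14',(140,190,260,270),5)"
```

```text
t 38.25 q [ 0.61   0.716 -0.614  1.619  0.474  0.962 -0.324] w 0.008 tcp [ 0.6341 -0.1793  0.2433] F [ 1.2 -0.7  1. ]
(array([ 0.0003, -0.0007,  0.0003]), array([-0.003, -0.002, -0.005]))
[[0.0002, -0.0013, 0.0076], [0.15, -0.003, -0.004]]
[[0.0002, -0.0029, 0.0147], [0.302, -0.003, -0.004]]
[[0.0002, -0.0056, 0.0215], [0.455, -0.003, -0.004]]
[[0.0002, -0.0093, 0.0278], [0.607, -0.003, -0.004]]
[[0.0001, -0.0139, 0.0335], [0.759, -0.004, -0.003]]
[[0.0001, -0.0193, 0.0384], [0.912, -0.004, -0.003]]
[[0.0, -0.0254, 0.0424], [1.064, -0.004, -0.003]]
[[0.0, -0.0321, 0.0455], [1.216, -0.005, -0.003]]
[[-0.0, -0.0391, 0.0475], [1.369, -0.005, -0.002]]
[[-0.0001, -0.0464, 0.0484], [1.521, -0.005, -0.002]]
```

View pics/s14.png

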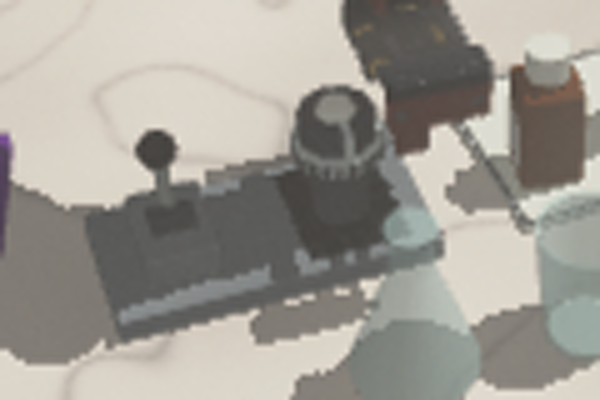

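Call:
play_rows:
  slide:
    - [0,-0.001,0.008]
    - [0,-0.003,0.015]
    - [0,-0.006,0.0215]
    - [0,-0.009,0.028]
    - [0,-0.014,0.0335]
    - [0,-0.019,0.0385]
    - [0,-0.0255,0.0425]
    - [0,-0.032,0.0455]
    - [0,-0.039,0.0475]
    - [0,-0.0465,0.0485]
    - [0,-0.0465,0.0485]
    - [0,-0.0465,0.0485]
  twist:
    - [0.15,0,0]
    - [0.302,0,0]
    - [0.455,0,0]
    - [0.607,0,0]
    - [0.759,0,0]
    - [0.912,0,0]
    - [1.064,0,0]
    - [1.216,0,0]
    - [1.369,0,0]
    - [1.521,0,0]
    - [1.521,0,0]
    - [1.521,0,0]
  grip: [0,0,0,0,0,0,0,0,0,0,0,0]

```text
clock: 39.8
tcp_pos: [0.6759, -0.2325, 0.2434]
tool_rot: [1.294, 1.158, -1.285]
wrist_force: [6.3, -1.3, -1.5]
width: 0.0079
```

```bash
python3 -c "
from plan import *
log(); print(go(Rr(-6.3),gr(-6.3)))"
```

```text
t 39.8 q [ 0.416  0.725 -0.24   1.48   0.188  0.957 -1.554] w 0.0079 tcp [ 0.6759 -0.2325  0.2434] F [ 6.3 -1.3 -1.5]
(array([ 0.0004, -0.0014,  0.0004]), array([ 0.001, -0.005, -0.002]))
```

Call:
play_rows:
  slide:
    - [0,0,0]
    - [0,0,0]
    - [0,0,0]
    - [-0.03,0,0]
    - [-0.09,0,0]
    - [-0.13,0,0]
    - [-0.13,-0.03,0.06]
    - [-0.13,-0.03,0.12]
    - [-0.13,0.0,0.15]
    - [-0.13,0.0,0.15]
  twist:
    - [0,0,0]
    - [0,0,0]
    - [0,0,0]
    - [0,0,0]
    - [0,0,0]
    - [0,0,0]
    - [0,0,0]
    - [0,0,0]
    - [0,0,0]
    - [0,0,0]
  grip: [0.03,0.03,0.03,0.03,0.03,0.03,0.03,0.02,0,0]

```text
clock: 41.05
tcp_pos: [0.6587, -0.3857, 0.3712]
tool_rot: [1.296, 1.156, -1.29]
wrist_force: [-0.2, 1.3, -0.3]
width: 0.0035
```

```bash
python3 -c "
from plan import *
log(); t=snap('top','t15'); s=snap('scene','s15')
cv2.imwrite('pics/lamp2.png',np.hstack([cv2.resize(t[165:225,275:355],None,fx=5,fy=5,interpolation=cv2.INTER_CUBIC),cv2.resize(s[195:255,155:235],None,fx=5,fy=5,interpolation=cv2.INTER_CUBIC)])[:,:,::-1])
# radial profile: brightness along circle r=41 mm at ring height and r=24..29 at rib height
im=t.astype(float).mean(2); sc=s.astype(float).mean(2)
def prof(n,I,r,z):
    P=[]
    for a in range(-40,41,4):
        f=np.radians(a-6.3); v=[]
        for rr in r:
            u=proj(n,[C[0]+rr*np.cos(f),C[1]+rr*np.sin(f),z]); v.append(cv2.getRectSubPix(I.astype(np.float32),(1,1),(float(u[0]),float(u[1])))[0,0])
        P.append(int(np.mean(v)))
    return P
print(list(range(-40,41,4)))
print('lug top',prof('top',im,[.038,.041,.043],.0825)); print('rib top',prof('top',im,[.025,.0275],.104))
print('lug sc',prof('scene',sc,[.038,.041,.043],.0825)); print('rib sc',prof('scene',sc,[.0295],.09),prof('scene',sc,[.0295],.1))
"
```

```text
t 41.05 q [ 0.593  0.692 -0.227  1.219  0.147  1.248 -1.314] w 0.0035 tcp [ 0.6587 -0.3857  0.3712] F [-0.2  1.3 -0.3]
[-40, -36, -32, -28, -24, -20, -16, -12, -8, -4, 0, 4, 8, 12, 16, 20, 24, 28, 32, 36, 40]
lug top [35, 31, 34, 40, 48, 57, 63, 71, 87, 104, 117, 117, 99, 82, 68, 58, 51, 44, 37, 33, 27]
rib top [47, 47, 49, 51, 54, 60, 68, 83, 98, 108, 116, 110, 104, 93, 83, 81, 80, 81, 81, 80, 81]
lug sc [87, 89, 96, 100, 92, 102, 102, 100, 109, 133, 201, 202, 163, 106, 91, 98, 112, 121, 121, 121, 124]
rib sc [88, 86, 86, 85, 85, 86, 86, 86, 88, 98, 121, 127, 126, 107, 90, 91, 95, 97, 92, 100, 101] [81, 81, 82, 82, 81, 82, 82, 82, 88, 99, 129, 141, 132, 109, 86, 86, 84, 85, 85, 88, 92]
```

View pics/lamp2.png

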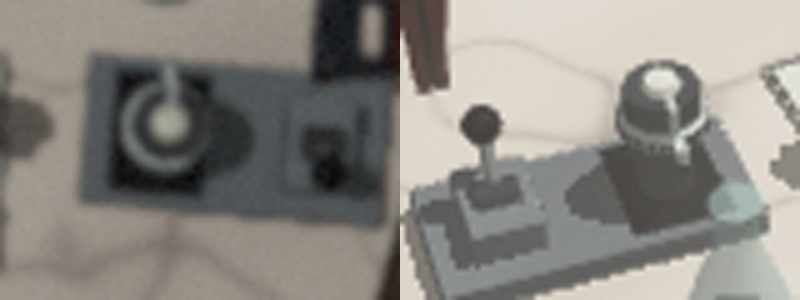

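```bash
cat >> h.py <<'E'
def sw(lx,z):
    f=np.radians(-6.3); return np.array([.6147+lx*np.cos(f),-.343+lx*np.sin(f),z])
def caps(im):
    """white caps on the plate in the top view -> world xy at z=.114, brown ring around"""
    out=[]
    for e in ((.632,.205),(.626,.112),(.63,.018),(.64,-.076)):
        u=proj('top',[*e,.114]); x,y=np.round(u).astype(int); w=im[y-7:y+8,x-7:x+8].astype(int)
        hsv=cv2.cvtColor(w.astype(np.uint8),cv2.COLOR_RGB2HSV); br=((hsv[...,0]<14)&(hsv[...,1]>100)); 
        yy,xx=np.nonzero(br); out.append((int(br.sum()),np.round(onz('top',(x-7+xx.mean(),y-7+yy.mean()),.086)[:2],3) if len(xx) else None))
    return out
E
python3 -c "
from plan import *
t=np.load('pics/t15.npy'); print(caps(t))
log(); print(go(Rr(-6.3),sw(-.065,.19))); print(go(Rr(-6.3),sw(-.065,.09)))"
```

```text
[(23, array([0.625, 0.198])), (32, array([0.617, 0.105])), (26, array([0.618, 0.014])), (29, array([ 0.628, -0.073]))]
t 41.15 q [ 0.591  0.689 -0.229  1.223  0.146  1.247 -1.315] w 0.0002 tcp [ 0.6592 -0.3818  0.3718] F [-0.1 -0.1  0.5]
(array([ 0.019 , -0.1135, -0.0337]), array([ 0.001, -0.006, -0.001]))
(array([ 0.1189, -0.1135, -0.0331]), array([ 0.001, -0.006, -0.001]))
```

All four bottles stand where I placed them, and the lug lines up with the rib. Moving behind the toggle ball next.

Call:
play_rows:
  slide:
    - [0.005,-0.04,-0.012]
    - [0.01,-0.08,-0.024]
    - [0.019,-0.113,-0.034]
    - [0.019,-0.113,-0.034]
    - [0.05,-0.113,-0.034]
    - [0.09,-0.113,-0.034]
    - [0.119,-0.113,-0.034]
    - [0.119,-0.113,-0.034]
  twist:
    - [0,0,0]
    - [0,0,0]
    - [0,-0.006,0]
    - [0,-0.006,0]
    - [0,-0.006,0]
    - [0,-0.006,0]
    - [0,-0.006,0]
    - [0,-0.006,0]
  grip: [0,0,0,0,0,0,0,0]

```text
clock: 42.15
tcp_pos: [0.5509, -0.3338, 0.2512]
tool_rot: [1.289, 1.16, -1.289]
wrist_force: [0.5, -0.5, 0.0]
width: 0.0004
```

```bash
python3 -c "
from plan import *
log(); print(go(Rr(-6.3),sw(-.04,.09)),go(Rr(-6.3),sw(-.002,.09)))
s=np.load('pics/s15.npy')
def brown(n):
    im=env.snapshot(n); return caps(im) if n=='top' else None
print(brown('top'))"
```

```text
t 42.15 q [ 0.635  0.613 -0.237  1.673  0.174  0.879 -1.351] w 0.0004 tcp [ 0.5509 -0.3338  0.2512] F [ 0.5 -0.5  0. ]
(array([-0.0019,  0.0244,  0.0022]), array([ 0.002, -0.002,  0.002])) (array([-0.002 ,  0.0624,  0.0023]), array([ 0.002, -0.002,  0.002]))
[(22, array([0.626, 0.196])), (29, array([0.614, 0.106])), (23, array([0.617, 0.015])), (25, array([ 0.627, -0.072]))]
```

Call:
play_rows:
  slide:
    - [0,0.012,0.002]
    - [0,0.022,0.002]
    - [0,0.032,0.002]
    - [0,0.042,0.002]
    - [0,0.05,0.002]
    - [0,0.056,0.002]
    - [0,0.06,0.002]
    - [0,0.063,0.002]
    - [0,0.063,0.002]
    - [0,0.063,0.002]
  twist:
    - [0,0,0]
    - [0,0,0]
    - [0,0,0]
    - [0,0,0]
    - [0,0,0]
    - [0,0,0]
    - [0,0,0]
    - [0,0,0]
    - [0,0,0]
    - [0,0,0]
  grip: [0,0,0,0,0,0,0,0,0,0]

```text
clock: 43.45
tcp_pos: [0.6138, -0.343, 0.253]
tool_rot: [1.289, 1.156, -1.287]
wrist_force: [-0.9, 0.7, -0.4]
width: 0.0008
```

Call:
play_rows:
  slide:
    - [0,0.002,0]
    - [0,0.004,0]
    - [0,0.005,0]
    - [0,0.005,0]
  twist:
    - [0,0,0]
    - [0,0,0]
    - [0,0,0]
    - [0,0,0]
  grip: [0,0,0,0]

```text
clock: 43.95
tcp_pos: [0.6168, -0.3436, 0.2528]
tool_rot: [1.288, 1.162, -1.292]
wrist_force: [-11.1, 3.5, 6.8]
width: 0.0007
```

Call:
play_rows:
  slide:
    - [0,-0.02,0]
    - [0,-0.06,0]
    - [-0.03,-0.07,0]
    - [-0.09,-0.08,0]
    - [-0.14,-0.1,0]
    - [-0.14,-0.15,0.0]
    - [-0.14,-0.2,0.0]
    - [-0.14,-0.22,0.0]
    - [-0.14,-0.22,0.0]
  twist:
    - [0,0,0]
    - [0,0,0]
    - [0,0,0]
    - [0,0,0]
    - [0,0,0]
    - [0,0,0]
    - [0,0,0]
    - [0,0,0]
    - [0,0,0]
  grip: [0,0,0,0,0,0,0,0,0]

```text
clock: 45.08
tcp_pos: [0.398, -0.3204, 0.3951]
tool_rot: [1.288, 1.158, -1.293]
wrist_force: [0.2, -0.2, -0.1]
width: 0.0003
```

```bash
python3 -c "
from plan import *
log(); t=snap('top','t16'); s=snap('scene','s16'); print(caps(t))
# ball: darkest blob near predicted on position in both views
for n,I in(('top',t),('scene',s)):
    u=proj(n,[.6147,-.343,.088]); x,y=np.round(u).astype(int); W=I[y-14:y+10,x-16:x+17].max(2); m=(W<(45 if n=='scene' else 30)).astype(np.uint8)
    k,l,st,c=cv2.connectedComponentsWithStats(m); 
    print(n,'pred on',proj(n,sw(.024,.086)).round(1),'off',proj(n,sw(-.024,.086)).round(1),[(int(st[i,4]),(c[i]+[x-16,y-14]).round(1).tolist()) for i in range(1,k) if st[i,4]>5])
# brown blobs in scene: upright boxes
hsv=cv2.cvtColor(s,cv2.COLOR_RGB2HSV); m=((hsv[...,0]<14)&(hsv[...,1]>90)&(hsv[...,2]>40)).astype(np.uint8)
for p in ((.632,.205),(.626,.112),(.63,.018),(.64,-.076)):
    a=proj('scene',[*p,.114]);b=proj('scene',[*p,.046]); print(a.round(),s[int(a[1])+2,int(a[0])],b.round(),s[int(b[1]),int(b[0])])
im=t.astype(float).mean(2); sc=s.astype(float).mean(2)
def prof(n,I,r,z):
    P=[]
    for a in range(-20,21,4):
        f=np.radians(a-6.3); P.append(int(np.mean([cv2.getRectSubPix(I.astype(np.float32),(1,1),tuple(map(float,proj(n,[C[0]+rr*np.cos(f),C[1]+rr*np.sin(f),z]))))[0,0] for rr in r])))
    return P
print(prof('top',im,[.038,.041,.043],.0825),prof('scene',sc,[.038,.041,.043],.0825))
"
```

```text
t 45.08 q [ 0.806  0.244 -0.265  1.866  0.075  1.045 -1.171] w 0.0003 tcp [ 0.398  -0.3204  0.3951] F [ 0.2 -0.2 -0.1]
[(25, array([0.625, 0.199])), (28, array([0.617, 0.104])), (20, array([0.617, 0.017])), (24, array([ 0.63, -0.07]))]
top pred on [341.4 185.7] off [340.4 199.3] [(24, [341.5, 186.2])]
scene pred on [173.3 228.5] off [169.8 219.2] []
[315. 176.] [215 213 200] [313. 190.] [128 119 110]
[293. 181.] [215 214 201] [291. 196.] [116 106  97]
[271. 189.] [218 216 204] [270. 204.] [108  98  89]
[249. 198.] [219 218 207] [248. 213.] [102  91  82]
[53, 59, 67, 82, 100, 111, 111, 94, 76, 63, 55] [99, 99, 97, 105, 128, 194, 194, 156, 103, 88, 96]
```

```bash
python3 -c "
from rig import env
print(env.hand_in())"
```

```text
the job is handed in; nothing more can be done
None
```

I stood all four bottles upright on the plate, turned the aperture ring's lug to the index rib, then switched the lamp on and handed in at about 45 s. The hand-in reports no verdict, so success rests on my own checks.

- **Bottles:** the last top and scene pictures showed every cap where I placed it, spaced about 93 mm apart. One lying bottle moved about 5 cm during the run, so I measured it again before gripping it. The last bottle pressed the plate with about 19 N as I set it down, but it still stood in every later picture.
- **Ring:** the lug was within about 2° of the rib in both views (5.7° allowed). It had not moved when I checked again after switching on.
- **Switch:** I pushed the toggle to its stop at about 11 N. The top view then showed the ball within 1 px of the "on" position. My colour check of the ball in the scene view found nothing, so that view does not confirm it.
- **Other limits:** I planned all moves clear of the barrel's fixed rings, flask, beaker and jar. I did not measure contact with them directly. A 6 N wrist reading while I turned the ring was most likely friction on the gripped lug.

The arm ended raised and clear of everything.

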